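# Lock the depth-crank shaft on its flat with the hex key

## Robot

A 7-joint arm with a two-finger parallel gripper is mounted at the origin on the work surface. World frame = base frame: x ahead of the robot, y to its left, z up, the work surface at z = 0. Lengths are in m, angles in rad, forces in N, time in s.
With the tool pointing down it reaches from about 0.425 to 0.875 m from the base axis. Payload 4.7 kg.
Tool frame: the origin (TCP) lies at the very end of the fingers, on their centre line; the grasp point (between the pads) lies 19 mm behind it (pinch_z is the distance from the TCP to the grasp point, in m); z points along the fingers, y is the direction in which the jaws open and shut (so a half turn about z gives the same grasp; the last joint's range is limited). The gripper opens to 87 mm and grips with 3 to 60 N. Pads are 19 mm wide; open, the fingers measure 117 mm over their backs; the gripper's body (75 mm by 190 mm) begins 51 mm behind the grasp point.
Start: joints at [1.117, 0.321, -0.07, 1.45, 0.023, 1.371, -0.057], TCP at [0.293, -0.58, 0.195] pointing down, gripper open.
Joint ranges: [-2.86, 2.86], [-0.3, 2.09], [-1.38, 1.24], [0.06, 2.45], [-1.56, 4.7], [0.09, 2.05], [-2.69, 2.69]. Speed limits (rad/s): [2.57, 2.57, 3.14, 3.14, 3.14, 3.14, 3.14].

## Interface

Orientations are given as a unit quaternion [x, y, z, w].
In Python, from workcell import * gives the robot as it stands.
- The arm moves only by the tool jog_arm, never from a script. Its argument "commands" is a list of rows, each a list of 2 entries, a list of its own where there are three numbers: the shift along the world's x, y, z in mm, then the turn, a rotation vector about the world's x, y, z in rad. In form: [[[dx, dy, dz], [wx, wy, wz]], ...]. A call has 1 to 12 rows; each row shifts and turns the pose as measured when the row begins; what a row does not reach is not made up. A row lasts 1/12 s, in which the tool goes at most 41.7 mm and 7.16 degrees, less where a joint would pass 70% of its speed; a pose out of reach is approached as far as the arm can. A call is refused whole if a number of a shift passes 41.7 or a number of a turn 0.125, either way. A call with a gripper value outside its range is refused whole. "fingers" is the closure, from -1 (fully open) to 1 (shut), so that 0 is half open, set as the call begins (left out, the last holds). The fingers move at their own pace and stop on an object; "grip_force" is the grip in N (left out, the last holds). Time passes only in rows, so rows that do not move let the fingers close. It gives the time, the measured TCP pose, the force and the opening at its end, in the units of the state.
- get_obs(): the state, without advancing time (a new reading comes with each control period).
- snapshot(name): name is "scene" or "top"; returns the picture (420x560x3 uint8, blue, green, red); there is no depth.
- get_calibration(name): a dict with "vfov" (degrees; the focal length in pixels is half the picture's height over the tangent of half this angle, whatever the lens; pixels are square), "cx", "cy" (the principal point, pixels), "k1" (the pictures are not rectified: a ray, as slopes to the right and down, at radius r is drawn at 1 + k1 r^2 times it, then the intrinsics apply), "world_to_cam" (4x4, takes a point from world to camera coordinates). Camera axes: x right, y down, z forward; pixel columns grow to the right and rows downward; lengths in m; the calibration is good to about 2 mm. A picture is of the moment at which its call begins. get_calibration takes no time and is no camera call.
- close_job(): hands the job in, once; it reports no verdict.
The state is a dict: "time": time; "qpos": joint angles; "qd": joint speeds; "tau": joint torques, N m; "eef_pos": TCP position; "eef_rot": TCP orientation; "wrist_force": force on the tool from outside, world axes, zero at the start; "ft_torque": the same for the moment, N m; "gripper_width": finger opening in m.
Only numpy, scipy, OpenCV 4.12 (cv2) and the standard library are available. Lean on these libraries where they do the work, as an engineer would, in place of code of your own. Each camera call takes 0.05 s, during which the arm holds its last target.

## Task

Lock the crank shaft of the saw's depth adjuster: turn the crank until the flat on the shaft faces straight up under the setscrew, then take the T-handled hex key from its wooden holder, seat it fully in the setscrew's socket and tighten clockwise until it is finger-tight, about 0.2 newton-metre (0.3 would spoil the flat). Then let go and leave the key standing upright in the screw, the flat still facing up and everything else where it was.

Things in the scene. Friction and masses are not known exactly. Their poses are not given: they have to be found in the camera images.
- block: Fixed grey bearing block (50 x 40 mm in x, y; 103 mm high) on a base plate 115 x 130 x 12 mm; place and yaw vary. Origin on the table under block, plate and setscrew axis; z up; y along the shaft, crank on the -y side; x level, across the shaft. It carries the setscrew. On the +y side the plate bears an 18 mm thick, 103 mm high pillow block for the shaft.
- screw_mouth (a point): Point fixed to the block on the upright setscrew's axis, 128 mm above the table: the top of the screw's six-sided dark head (24 mm across flats, 22 mm tall) when backed right off. The head starts 0 to 2 mm lower: the screw starts a hidden 0 to 0.8 rad in. Hex socket in the head's top: 15 mm across flats, 18 mm deep; its angle about the vertical is not told.
- block_top (a point): Centre of the block's top, 103 mm up, under the screw's head. The setscrew tightens clockwise seen from above, sinking 2.5 mm per rad, against 0.12 N m of thread drag (while moving; at rest part of it slackens off). Its tip meets the flat after 0.9 to 1.7 rad; then the torque climbs 0.5 N m per rad: under 0.15 N m is slack, 0.17 to 0.28 right, above 0.3 overtight. Let go, it holds.
- shaft: Steel shaft, 24 mm diameter, with its crank, on a level axis (the block's y) 85 mm above the table; friction of 0.09 N m keeps it where it is left. Origin on the axis, over the block's origin; y along the axis; z points out of the shaft's one flat. The flat faces the setscrew when z is straight up: the crank arm then lies level towards the block's -x.
- shaft_flat (a point): Middle of the flat where it shows between the block and the pillow block: 10 mm from the shaft's axis, 30 mm to the block's +y side; the flat is 13 mm wide, 2 mm deep, and runs the shaft's whole length.
- crank_grip (a point): Near the middle of the crank's black round handle: 16 mm diameter, 56 mm long, parallel to the shaft, 60 mm from its axis (along the shaft's own -x), pointing away from the block; this point is 92 mm to the block's -y side, the inner end of the handle 60 mm, with the dark arm (10 mm thick) there. The crank starts 0.5 to 1.4 rad above level; lower it by that.
- hex_key: T-handled hex key, 0.15 kg, standing nose down in its holder. Origin at the nose tip, z up the key. Hexagonal shank 14 mm across flats; its nose tapers, also hexagonal, from 14 mm at 5 mm up to 10 mm at the tip. Two hexagon flats face +-x. Fully seated, the tip is 18 mm below the screw's top; not lined up it stops at 3 to 6 mm. Play in the socket: 0.14 rad either way.
- key_handle (a point): Centre of the key's black flat handle, 92 mm above its tip: 60 mm long (key's x), 14 mm thick (key's y), 36 mm high (74 to 110 mm above the tip). Just below it a round collar, 22 mm across.
- holder: Fixed wooden block 80 x 80 x 45 mm with a 17.8 mm square hole 35 mm deep in its middle, where the key stands. Origin under its centre, on the table. It and the bearing block may trade places.
- saw_blade: Loose circular saw blade, 190 mm, lying flat; leave alone.
- square: Loose try square, 110 x 160 mm, lying flat; leave alone.
- collar_large: Loose spare steel collar, 40 mm, 14 mm high; leave alone.
- collar_small: Loose spare steel collar, 28 mm, 10 mm high; leave alone.
- small_key: Loose 6 mm L-shaped key, 80 x 28 mm, lying flat, too small for the screw; leave alone.
- screw_tin: Loose open tin 90 x 70 x 30 mm; leave alone.
- wrench: Loose spanner, 170 mm; leave alone.
- pencil: Loose pencil, 170 mm; leave alone.

How it is judged:
By the outcome, as a careful person would: the job done as asked, in the order asked, and still so for the second after the job is handed in, with the robot touching nothing.
It also fails if it takes over 72 s, if anything falls off the work surface, if the arm or the gripper's body presses on something with over 40 N, if the wrist force passes 120 N, or if a joint passes its speed limit or range.

## Working session

There is one attempt and no reset: what is moved stays moved. The work goes in short steps, Python scripts to look and compute and a tool call to move; the robot and the scene stay as the last step left them, time stands still between calls to the robot, and variables do not carry over. Pictures are saved under pics/ and viewed, and the job is handed in when it is done.

Besides the shell and the picture viewer there is one more tool, called after "Emit:" in YAML: its name, and indented under it one key for each argument. jog_arm: Moves the arm, as the interface text tells. Its arguments: {"type":"object","properties":{"commands":{"type":"array"},"fingers":{"type":"number"},"grip_force":{"type":"number"}},"required":["commands"]}

```bash
ls; mkdir -p pics; cat > h.py <<'E'
from workcell import *
import numpy as np, cv2
E
python3 - <<'E'
from h import *
o=get_obs(); print(o)
for n in("scene","top"):
    c=get_calibration(n); print(n,c)
    im=snapshot(n); cv2.imwrite(f"pics/{n}0.png",im)
E
```

```text
pics
{'time': 0.0, 'qpos': array([ 1.11710127,  0.3218611 , -0.07008176,  1.45168349,  0.02260129,
        1.37079173, -0.05689202]), 'qd': array([-0.00081272, -0.00072073, -0.0005423 ,  0.00213372, -0.00100171,
        0.0009202 , -0.00110919]), 'tau': array([ 1.97641348e-04, -4.91286671e+01, -4.03918996e-01, -3.12523556e+01,
       -6.40179170e-02,  4.38633654e-02,  1.53551978e-04]), 'eef_pos': array([ 0.29277257, -0.57964619,  0.19403254]), 'eef_rot': array([ 9.72765794e-01,  2.31788162e-01, -2.75247824e-04, -9.38799243e-04]), 'wrist_force': array([-0.45199138,  0.4089074 , -0.03109495]), 'ft_torque': array([-0.00187576, -0.00747612, -0.01749085]), 'gripper_width': 0.08696399923799449}
scene {'vfov': 51.555575525125164, 'cx': 278.8051940588562, 'cy': 208.55528493502212, 'k1': -0.003565823708706254, 'world_to_cam': array([[-0.4248514 ,  0.90520868,  0.00992662,  0.23073204],
       [ 0.56202516,  0.27234585, -0.78099645, -0.24726644],
       [-0.70966824, -0.32622843, -0.62445657,  1.6433444 ],
       [ 0.        ,  0.        ,  0.        ,  1.        ]])}
top {'vfov': 54.373483231775474, 'cx': 275.88126951375494, 'cy': 213.66848098088275, 'k1': -0.0673312221735083, 'world_to_cam': array([[-6.47939441e-03, -9.99977974e-01, -1.43861264e-03,
        -5.90161575e-03],
       [-9.83671028e-01,  6.63247832e-03, -1.79853602e-01,
         5.77819277e-01],
       [ 1.79859183e-01,  2.49779146e-04, -9.83692336e-01,
         1.13074809e+00],
       [ 0.00000000e+00,  0.00000000e+00,  0.00000000e+00,
         1.00000000e+00]])}
```

View pics/scene0.png

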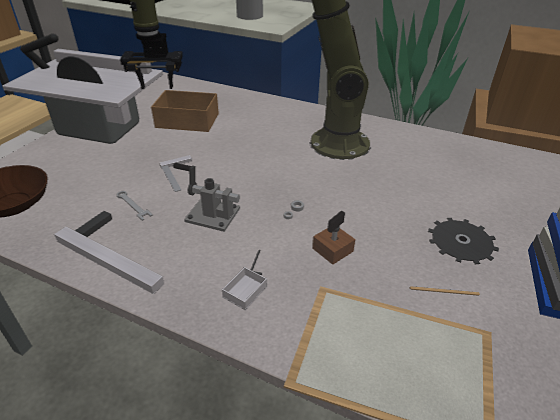

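View pics/top0.png

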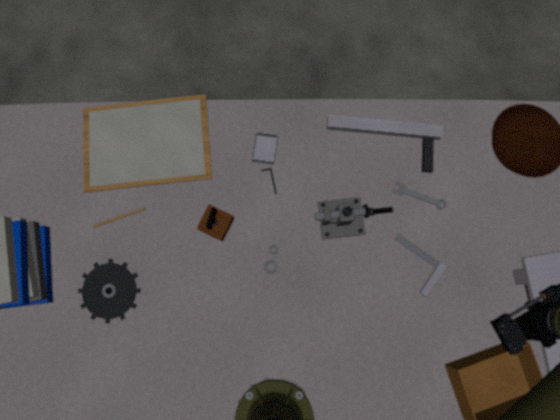

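The scene view has the block at about (212,205) with the crank raised to its upper left, and the key in its holder at (334,235). In the top view the block is at (345,213) and the key at (213,220). I'll zoom in next.

```bash
cat > h.py <<'E'
from workcell import *
import numpy as np, cv2
def K(n):
    c=get_calibration(n); f=210/np.tan(np.radians(c["vfov"])/2); return c,f
def proj(n,P):
    c,f=K(n); P=np.atleast_2d(P); q=P@c["world_to_cam"][:3,:3].T+c["world_to_cam"][:3,3]
    s=q[:,:2]/q[:,2:]; r2=(s**2).sum(1,keepdims=True); s=s*(1+c["k1"]*r2)
    return s*f+[c["cx"],c["cy"]]
def ray(n,uv):
    c,f=K(n); d=(np.asarray(uv,float)-[c["cx"],c["cy"]])/f; s=d.copy()
    for _ in range(20): s=d/(1+c["k1"]*(s@s))
    R=c["world_to_cam"][:3,:3]; t=c["world_to_cam"][:3,3]
    v=R.T@np.array([s[0],s[1],1]); return -R.T@t, v/np.linalg.norm(v)
def onplane(n,uv,z):
    o,v=ray(n,uv); return o+v*(z-o[2])/v[2]
def tri(uv1,uv2):
    o1,v1=ray("scene",uv1);o2,v2=ray("top",uv2)
    A=np.stack([v1,-v2],1); t=np.linalg.lstsq(A,o2-o1,rcond=None)[0]
    a=o1+t[0]*v1;b=o2+t[1]*v2; return (a+b)/2,np.linalg.norm(a-b)
def crop(im,x0,y0,w,h,s,name):
    c=cv2.resize(im[y0:y0+h,x0:x0+w],None,fx=s,fy=s,interpolation=cv2.INTER_CUBIC)
    for i in range(0,w,10):
        cv2.putText(c,str(x0+i),(i*s,8),0,.3,(0,255,255),1); c[:4 if i%50 else 12,i*s]=(0,255,255)
    for j in range(0,h,10):
        cv2.putText(c,str(y0+j),(0,j*s+3),0,.3,(0,255,255),1)
    cv2.imwrite(name,c)
E
python3 - <<'E'
from h import *
s=cv2.imread("pics/scene0.png");t=cv2.imread("pics/top0.png")
crop(s,165,150,90,90,6,"pics/s_block.png");crop(t,305,185,100,65,8,"pics/t_block.png")
a=cv2.resize(s[200:270,300:370],None,fx=5,fy=5,interpolation=cv2.INTER_CUBIC)
crop(s,300,200,70,70,8,"pics/s_key.png");crop(t,190,190,60,60,8,"pics/t_key.png")
E
```

```text
(no output)
```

View pics/s_block.png

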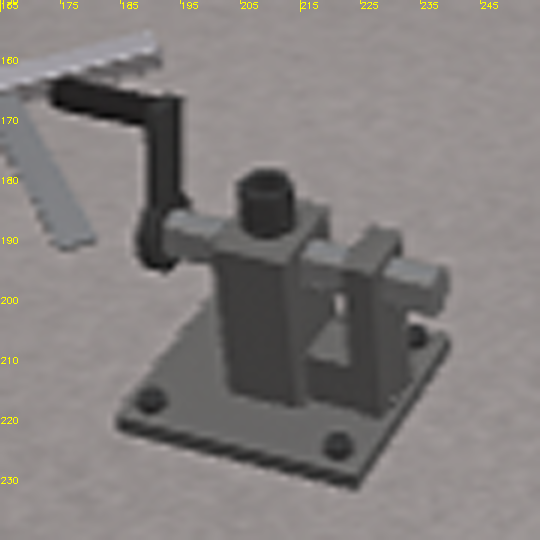

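View pics/t_block.png

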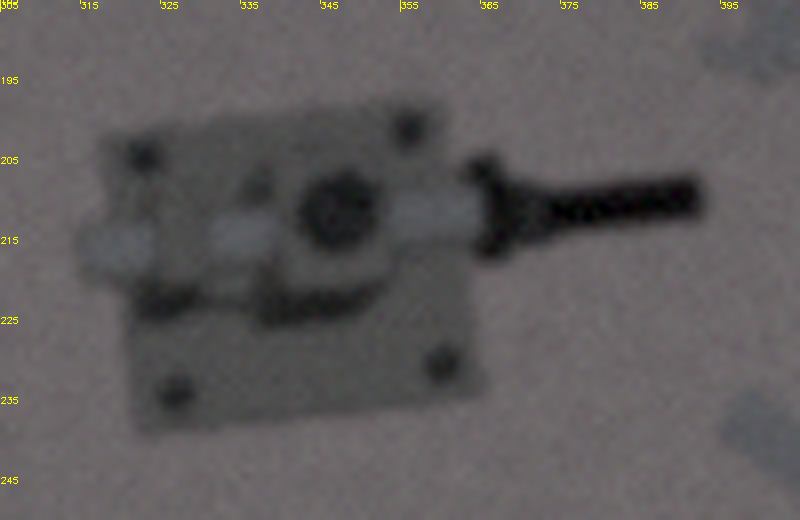

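View pics/s_key.png

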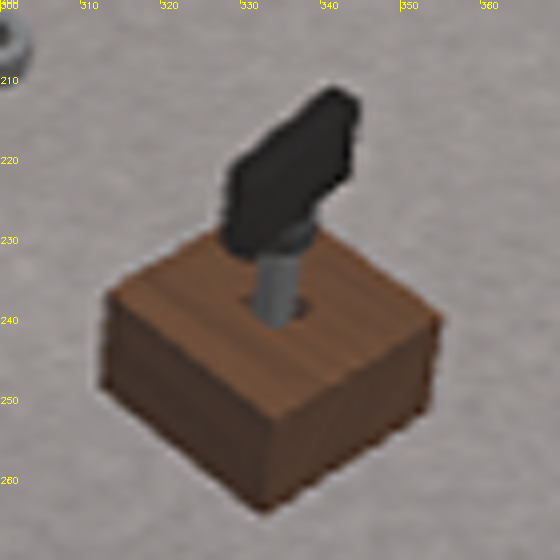

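View pics/t_key.png

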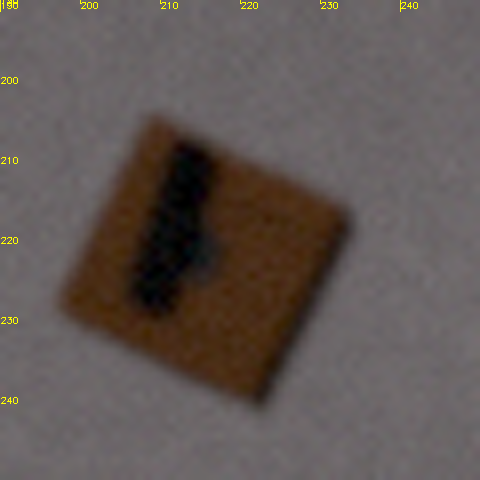

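The crank is nearly vertical: the arm goes up in the scene view, and its handle points to world -y. The block's yaw is small. Next I'll take measurements with masks.

```bash
python3 - <<'E'
from h import *
t=cv2.imread("pics/top0.png");s=cv2.imread("pics/scene0.png")
for p in [(310,192),(330,230),(345,230),(360,225),(347,211),(385,210),(212,215),(222,222),(240,222)]:
    print("top",p,t[p[1]-1:p[1]+2,p[0]-1:p[0]+2].reshape(-1,3).mean(0).round())
for p in [(175,230),(200,220),(230,225),(209,185),(335,255),(345,245),(338,218),(335,236),(320,240),(333,233)]:
    print("sc",p,s[p[1]-1:p[1]+2,p[0]-1:p[0]+2].reshape(-1,3).mean(0).round())
E
```

```text
top (310, 192) [104. 102. 107.]
top (330, 230) [77. 76. 77.]
top (345, 230) [78. 79. 78.]
top (360, 225) [76. 76. 77.]
top (347, 211) [33. 30. 30.]
top (385, 210) [13. 12. 14.]
top (212, 215) [6. 7. 7.]
top (222, 222) [23. 45. 75.]
top (240, 222) [108. 106. 112.]
sc (175, 230) [141. 142. 148.]
sc (200, 220) [103. 104. 104.]
sc (230, 225) [140. 140. 146.]
sc (209, 185) [44. 44. 46.]
sc (335, 255) [47. 57. 76.]
sc (345, 245) [53. 68. 94.]
sc (338, 218) [40. 40. 43.]
sc (335, 236) [84. 84. 84.]
sc (320, 240) [ 57.  75. 104.]
sc (333, 233) [75. 76. 78.]
```

```bash
cat >> h.py <<'E'
def edge(g,p,q,half=4,n=40,lo=0.1,hi=0.9,thr=None):
    """subpixel line near segment p-q: per-sample strongest gradient across; returns robust line (pt,dir)"""
    p=np.array(p,float);q=np.array(q,float);d=(q-p)/np.linalg.norm(q-p);nn=np.array([-d[1],d[0]])
    ts=np.arange(-half,half+.01,.25);pts=[]
    g=cv2.GaussianBlur(g.astype(np.float32),(0,0),0.8)
    for a in np.linspace(lo,hi,n):
        b=p+(q-p)*a; xy=(b+ts[:,None]*nn).astype(np.float32)
        v=cv2.remap(g,xy[:,0:1],xy[:,1:2],cv2.INTER_LINEAR)[:,0]
        dv=np.abs(np.gradient(v)); i=dv.argmax(); w=dv[max(0,i-4):i+5]; tt=ts[max(0,i-4):i+5]
        pts.append(b+nn*(w@tt/w.sum()))
    l=cv2.fitLine(np.array(pts,np.float32),cv2.DIST_HUBER,0,.01,.01).ravel()
    r=np.abs((np.array(pts)-l[2:])@np.array([-l[1],l[0]]))
    return l[2:],l[:2],np.median(r)
def isect(a,b):
    A=np.stack([a[1],-b[1]],1); t=np.linalg.solve(A,b[0]-a[0]); return a[0]+t[0]*a[1]
E
python3 - <<'E'
from h import *
t=cv2.imread("pics/top0.png");s=cv2.imread("pics/scene0.png")
def c2(p,o,k): return (np.array(p)+.5)/k-.5+np.array(o)
g=t.mean(2); 
UL,UR,LR,LL=[c2(p,(305,185),8) for p in((100,137),(447,97),(487,392),(140,432))]
T=edge(g,UL,UR);Rr=edge(g,LR,UR,lo=.05,hi=.45);B=edge(g,LL,LR);L=edge(g,LL,UL,lo=.05,hi=.5)
print([e[2] for e in(T,Rr,B,L)])
C=[isect(T,L),isect(T,Rr),isect(B,Rr),isect(B,L)]
W=np.array([onplane("top",c,.012) for c in C])
print(np.array(C).round(2),W.round(4))
print("sides",[np.linalg.norm(W[i]-W[(i+1)%4]).round(4) for i in range(4)],"ctr",W.mean(0).round(4))
for i in range(4):
    d=W[(i+1)%4]-W[i]; print(np.degrees(np.arctan2(d[1],d[0])).round(2))
# holder bottom? top-face corners top view z=.045
C2=[c2(p,(190,190),8) for p in((155,115),(350,212),(262,403),(60,305))]
sat=t[:,:,2].astype(float)-t[:,:,0]
E=[edge(sat,C2[i],C2[(i+1)%4]) for i in range(4)]
C=[isect(E[i-1],E[i]) for i in range(4)]
W=np.array([onplane("top",c,.045) for c in C]);print("holder",np.array(C).round(2),W.round(4),W.mean(0).round(4),[e[2] for e in E])
print("sides",[np.linalg.norm(W[i]-W[(i+1)%4]).round(4) for i in range(4)])
for i in range(4):
    d=W[(i+1)%4]-W[i]; print(np.degrees(np.arctan2(d[1],d[0])).round(2))
# screw head & key handle & crank handle masks
for nm,roi,thr in (("head",(338,200,16,18),55),("key",(200,200,22,30),20),("crank",(374,203,24,14),50)):
    x,y,w,h=roi; m=(g[y:y+h,x:x+w]<thr).astype(np.uint8)
    mm=cv2.moments(m,True); cx,cy=mm["m10"]/mm["m00"]+x,mm["m01"]/mm["m00"]+y
    ct=max(cv2.findContours(m,0,1)[0],key=cv2.contourArea); print(nm,cx,cy,mm["m00"],cv2.minAreaRect(ct))
    for z in (.102,.117,.127,.14): print(z,onplane("top",(cx,cy),z).round(4))
E
```

```text
[np.float64(0.3571104378380434), np.float64(0.5353673353815941), np.float64(0.2299823726110311), np.float64(0.6258183828523562)]
[[316.9  201.29]
 [366.2  195.27]
 [362.54 234.85]
 [322.   239.04]] [[ 0.6222 -0.1335  0.012 ]
 [ 0.6399 -0.2836  0.012 ]
 [ 0.5194 -0.2671  0.012 ]
 [ 0.5078 -0.1459  0.012 ]]
sides [np.float64(0.1511), np.float64(0.1217), np.float64(0.1217), np.float64(0.1151)] ctr [ 0.5723 -0.2075  0.012 ]
-83.27
172.19
95.45
6.16
holder [[208.35 204.14]
 [233.   215.89]
 [221.35 240.02]
 [196.69 228.08]] [[0.6088 0.188  0.045 ]
 [0.5734 0.1152 0.045 ]
 [0.503  0.148  0.045 ]
 [0.5382 0.2204 0.045 ]] [0.5558 0.1679 0.045 ] [np.float64(0.2178476675116645), np.float64(0.13000978836695604), np.float64(0.19559462278323986), np.float64(0.17494967456220117)]
sides [np.float64(0.081), np.float64(0.0777), np.float64(0.0805), np.float64(0.0777)]
-115.95
155.03
64.06
-24.58
head 346.7191011235955 210.91011235955057 89.0 ((8.730769157409668, 10.846153259277344), (9.60969066619873, 10.394155502319336), 11.309932708740234)
0.102 [ 0.5752 -0.2066  0.102 ]
0.117 [ 0.5723 -0.204   0.117 ]
0.127 [ 0.5704 -0.2022  0.127 ]
0.14 [ 0.568  -0.1999  0.14  ]
key 211.42342342342343 218.07207207207207 111.0 ((11.462264060974121, 18.6320743560791), (6.181224822998047, 21.290884017944336), 15.945395469665527)
0.102 [0.5575 0.1689 0.102 ]
0.117 [0.5549 0.1665 0.117 ]
0.127 [0.5532 0.1649 0.127 ]
0.14 [0.5509 0.1628 0.14  ]
crank 382.32530120481925 210.1566265060241 83.0 ((8.457314491271973, 7.115854263305664), (4.527693271636963, 17.448184967041016), 83.6598129272461)
0.102 [ 0.5766 -0.3064  0.102 ]
0.117 [ 0.5738 -0.3024  0.117 ]
0.127 [ 0.5719 -0.2998  0.127 ]
0.14 [ 0.5694 -0.2963  0.14  ]
```

```bash
python3 - <<'E'
from h import *
t=cv2.imread("pics/top0.png");s=cv2.imread("pics/scene0.png")
def blob(im,c,half,thr,up=4):
    x0,y0=c[0]-half,c[1]-half
    g=cv2.resize(im.mean(2)[y0:y0+2*half+1,x0:x0+2*half+1].astype(np.float32),None,fx=up,fy=up,interpolation=cv2.INTER_CUBIC)
    m=(g<thr).astype(np.uint8); n,l,st,ce=cv2.connectedComponentsWithStats(m)
    i=1+np.argmin([np.hypot(*(ce[k]-up*half)) for k in range(1,n)])
    return (ce[i]+.5)/up-.5+[x0,y0], st[i,4]/up**2
tb=[(323,204),(356,201),(360,230),(327,234)]
P=[]
for b in tb:
    p,a=blob(t,b,4,64); w=onplane("top",p,.016);P.append(w);print("top bolt",p.round(2),a.round(1),w.round(4))
P=np.array(P);print(P.mean(0).round(4))
for i in range(4):
    d=P[(i+1)%4]-P[i];print(np.linalg.norm(d).round(4),np.degrees(np.arctan2(d[1],d[0])).round(2))
sb=[(190,216),(221,224),(234,206)]
for b,j in zip(sb,(2,3,0)):
    pass
for b in sb:
    p,a=blob(s,b,4,75); w=onplane("scene",p,.016);print("scene bolt",p.round(2),a.round(1),w.round(4))
E
```

```text
top bolt [322.71 204.32] 22.1 [ 0.612  -0.1503  0.016 ]
top bolt [355.57 200.97] 22.3 [ 0.6216 -0.2497  0.016 ]
top bolt [359.94 230.22] 21.8 [ 0.5328 -0.2591  0.016 ]
top bolt [326.62 233.98] 22.0 [ 0.5223 -0.1595  0.016 ]
[ 0.5722 -0.2046  0.016 ]
0.0998 -84.43
0.0894 -173.98
0.1001 96.01
0.0901 5.85
scene bolt [189.75 216.44] 17.6 [ 0.6243 -0.2498  0.016 ]
scene bolt [220.95 224.04] 18.0 [ 0.614  -0.1502  0.016 ]
scene bolt [231.92 206.15] 32.8 [ 0.5284 -0.1633  0.016 ]
```

```bash
python3 - <<'E'
from h import *
O=np.array([.5726,-.2045]);yaw=np.radians(5.85)
R=np.array([[np.cos(yaw),-np.sin(yaw)],[np.sin(yaw),np.cos(yaw)]])
def B(x,y,z): return np.r_[O+R@[x,y],z]
for nm,p in(("headtop",B(0,0,.127)),("headbot",B(0,0,.105)),("shaftend",B(0,.075,.085)),("crankaxis",B(0,-.06,.085))):
    print(nm,p.round(4),proj("scene",p).round(1),proj("top",p).round(1))
for a in (1.0,1.2,1.4,1.5):
    for y in(-.06,-.116):
        p=B(-.06*np.cos(a),y,.085+.06*np.sin(a)); print(a,y,p.round(4),proj("scene",p).round(1),proj("top",p).round(1))
s=cv2.imread("pics/scene0.png");t=cv2.imread("pics/top0.png")
for im,n,(x,y,w,h),th in((s,"scene",(203,177,14,12),60),(t,"top",(340,203,14,15),55)):
    g=cv2.resize(im[y:y+h,x:x+w].mean(2).astype(np.float32),None,fx=4,fy=4,interpolation=cv2.INTER_CUBIC)
    m=g<th
    ys,xs=np.nonzero(m);print(n,(xs.min()+.5)/4-.5+x,(xs.max()+.5)/4-.5+x,(ys.min()+.5)/4-.5+y,(ys.max()+.5)/4-.5+y,(xs.mean()+.5)/4-.5+x,(ys.mean()+.5)/4-.5+y)
pts=[B(.012/np.cos(np.pi/6)*np.cos(a),.0139*np.sin(a),z) for a in np.arange(0,6.28,.1) for z in(.105,.127)]
for n in("scene","top"):
    q=proj(n,pts);print(n,q.min(0),q.max(0))
E
```

```text
headtop [ 0.5726 -0.2045  0.127 ] [[209.1 180. ]] [[347.5 210.1]]
headbot [ 0.5726 -0.2045  0.105 ] [[209.8 186.4]] [[346.2 211.6]]
shaftend [ 0.565  -0.1299  0.085 ] [[234.3 197.4]] [[318.6 215.8]]
crankaxis [ 0.5787 -0.2642  0.085 ] [[191.8 187.8]] [[365.9 210.7]]
1.0 -0.06 [ 0.5465 -0.2675  0.1355] [[195.1 167.5]] [[371.7 218.9]]
1.0 -0.116 [ 0.5522 -0.3232  0.1355] [[178.  163.9]] [[392.1 216.7]]
1.2 -0.06 [ 0.5571 -0.2664  0.1409] [[193.1 167.8]] [[371.6 214.7]]
1.2 -0.116 [ 0.5628 -0.3221  0.1409] [[175.9 164.2]] [[392.  212.5]]
1.4 -0.06 [ 0.5686 -0.2652  0.1441] [[191.1 169. ]] [[371.2 210.3]]
1.4 -0.116 [ 0.5743 -0.3209  0.1441] [[173.7 165.3]] [[391.7 208. ]]
1.5 -0.06 [ 0.5745 -0.2646  0.1448] [[190.  169.9]] [[371. 208.]]
1.5 -0.116 [ 0.5802 -0.3203  0.1448] [[172.6 166.1]] [[391.4 205.8]]
scene 204.625 213.375 178.375 188.375 209.10158126501202 183.72568054443556
top 341.625 352.125 205.875 216.125 346.89600221075904 211.05830876934414
scene [204.0851166  177.23180165] [214.67475387 189.24681203]
top [341.17303357 205.13046123] [352.6199622  216.54521883]
```

Block origin is about (0.5726, -0.2045), yaw +5.85°, and the crank is about 1.37 rad above level. The plan for the crank has two pushes with closed fingers: sideways towards block -x, then down onto the handle top to TCP z = 93 mm, where it is exactly level.

Emit:
jog_arm:
  commands:
    - [[20,16,10],[0,0,-0.03]]
    - [[29,25.5,0],[0,0,-0.033]]
    - [[29,25.5,0],[0,0,-0.033]]
    - [[29,25.5,0],[0,0,-0.033]]
    - [[29,25.5,0],[0,0,-0.033]]
    - [[29,25.5,0],[0,0,-0.033]]
    - [[29,25.5,0],[0,0,-0.033]]
    - [[29,25.5,0],[0,0,-0.033]]
    - [[29,25.5,0],[0,0,-0.033]]
    - [[29,25.5,0],[0,0,-0.033]]
    - [[29,25.5,0],[0,0,-0.033]]
    - [[5,5,0],[0,0,0]]
  fingers: 1
  grip_force: 10

```text
time: 1.1
eef_pos: [0.6074, -0.2901, 0.197]
eef_rot: [0.999, 0.036, -0.006, -0.006]
wrist_force: [-0.4, 0.7, 0.7]
gripper_width: 0.0152
```

```bash
cat >> h.py <<'E'
from scipy.spatial.transform import Rotation as Rot
O=np.array([.5726,-.2045]);YAW=0.102
def B(x,y,z):
    c,s=np.cos(YAW),np.sin(YAW); return np.array([O[0]+c*x-s*y,O[1]+s*x+c*y,z])
def down(jaw):
    """orientation pointing down with tool y (jaw) at angle jaw"""
    y=np.array([np.cos(jaw),np.sin(jaw),0]);z=np.array([0,0,-1.]);return Rot.from_matrix(np.stack([np.cross(y,z),y,z],1))
def togo(P,jaw):
    o=get_obs(); p=o["eef_pos"]; r=Rot.from_quat(o["eef_rot"])
    print("t",round(o["time"],2),"pos",p.round(4),"q",o["qpos"].round(3),"w",o["gripper_width"].round(4),"F",o["wrist_force"].round(2),"T",o["ft_torque"].round(3))
    print("shift mm",((P-p)*1000).round(1),"turn",(down(jaw)*r.inv()).as_rotvec().round(3))
    yt=r.as_matrix()[:,1];print("jaw",np.arctan2(yt[1],yt[0]).round(3),"tilt z",r.as_matrix()[:,2].round(3))
E
python3 -c "
from h import *
togo(B(.03,-.098,.13),YAW-np.pi/2)"
```

```text
Traceback (most recent call last):
  File "h.py", line 51, in togo
    print("t",round(o["time"],2),"pos",p.round(4),"q",o["qpos"].round(3),"w",o["gripper_width"].round(4),"F",o["wrist_force"].round(2),"T",o["ft_torque"].round(3))
                                                                             ^^^^^^^^^^^^^^^^^^^^^^^^
AttributeError: 'float' object has no attribute 'round'
```

```bash
sed -i 's/o\["gripper_width"\].round(4)/round(float(o["gripper_width"]),4)/' h.py
python3 -c "
from h import *
togo(B(.03,-.098,.13),YAW-np.pi/2)"
```

```text
t 1.1 pos [ 0.6074 -0.2901  0.197 ] q [ 0.579  0.392 -0.229  1.36   0.081  1.414 -1.146] w 0.0152 F [-0.41  0.67  0.73] T [ 0.203 -0.003  0.007]
shift mm [  5.   -8.9 -67. ] turn [-0.012 -0.012  0.029]
jaw -1.498 tilt z [-0.012  0.012 -1.   ]
```

Emit:
jog_arm:
  commands:
    - [[3,-5,-20],[-0.006,-0.006,0.015]]
    - [[2,-4,-25],[-0.006,-0.006,0.014]]
    - [[0,0,-17],[0,0,0]]
    - [[0,0,-5],[0,0,0]]
    - [[0,0,0],[0,0,0]]

```text
time: 1.52
eef_pos: [0.6168, -0.2905, 0.1258]
eef_rot: [0.998, 0.058, 0.0, -0.002]
wrist_force: [-0.7, -0.7, -0.4]
gripper_width: 0.0001
```

```bash
python3 -c "
from h import *
togo(B(.03,-.098,.13),YAW-np.pi/2)
s=snapshot('scene');crop(s,150,120,100,90,6,'pics/s1.png')"
```

```text
t 1.52 pos [ 0.6168 -0.2905  0.1258] q [ 0.577  0.436 -0.233  1.444  0.098  1.274 -1.118] w 0.0001 F [-0.74 -0.73 -0.35] T [ 0.039 -0.007 -0.033]
shift mm [-4.4 -8.4  4.2] turn [-0.004  0.001 -0.015]
jaw -1.454 tilt z [ 0.001  0.004 -1.   ]
```

View pics/s1.png

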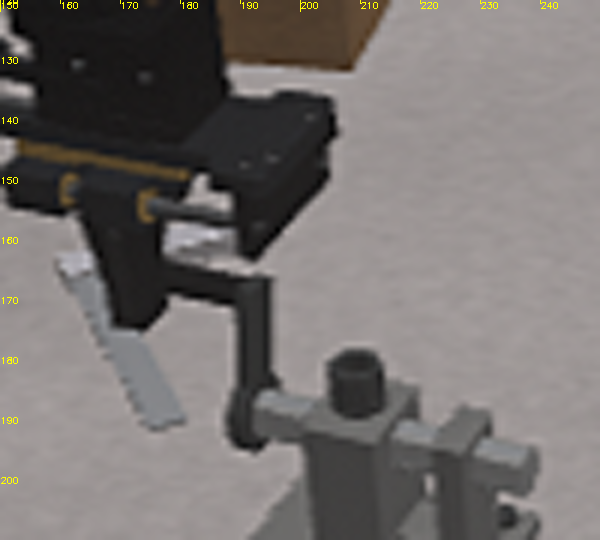

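The fingers stand on the far (+x) side of the raised handle, clear of the arm. Next is the push towards block -x, curving down.

Emit:
jog_arm:
  commands:
    - [[-4,-8,4],[0,0,-0.01]]
    - [[-8,-0.8,0],[0,0,0]]
    - [[-8,-0.8,0],[0,0,0]]
    - [[-7,-0.7,0],[0,0,0]]
    - [[-7,-0.7,-1],[0,0,0]]
    - [[-7,-0.7,-2],[0,0,0]]
    - [[-7,-0.7,-3],[0,0,0]]
    - [[-7,-0.7,-4],[0,0,0]]
    - [[-6,-0.6,-5],[0,0,0]]
    - [[-5,-0.5,-5],[0,0,0]]
    - [[-3,-0.3,-4],[0,0,0]]
    - [[0,0,0],[0,0,0]]

```text
time: 2.57
eef_pos: [0.5401, -0.3105, 0.1107]
eef_rot: [0.999, 0.05, 0.004, 0.001]
wrist_force: [0.1, 0.6, -0.2]
gripper_width: 0.0004
```

```bash
python3 -c "
from h import *
togo(B(-.035,-.098,.108),YAW-np.pi/2)
s=snapshot('scene');crop(s,150,120,100,90,6,'pics/s2.png')"
```

```text
t 2.57 pos [ 0.5401 -0.3105  0.1107] q [ 0.661  0.32  -0.219  1.63   0.071  1.192 -1.043] w 0.0004 F [ 0.08  0.6  -0.15] T [0.074 0.02  0.003]
shift mm [ 7.7  4.9 -2.7] turn [0.001 0.007 0.001]
jaw -1.47 tilt z [ 0.007 -0.001 -1.   ]
```

View pics/s2.png

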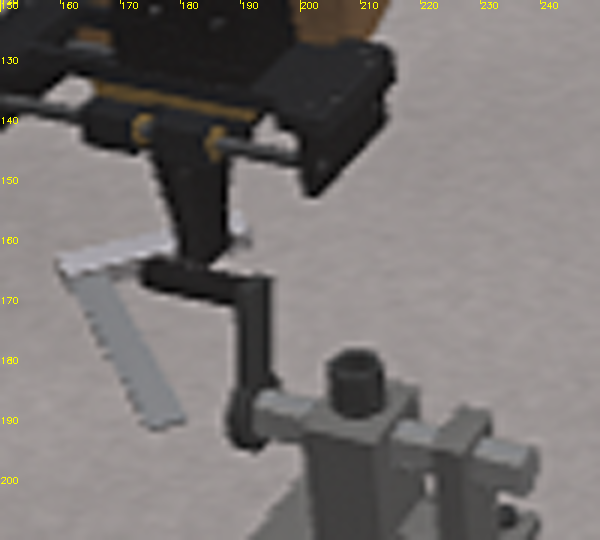

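```bash
python3 -c "
from h import *
t=snapshot('top');crop(t,300,180,110,70,7,'pics/t2.png')
print(proj('scene',[.5401,-.3105,.1107]),proj('top',[.5401,-.3105,.1107]))
s=cv2.imread('pics/scene0.png')"
```

```text
[[185.04038506 169.95361772]] [[385.30190345 222.60202701]]
```

View pics/t2.png

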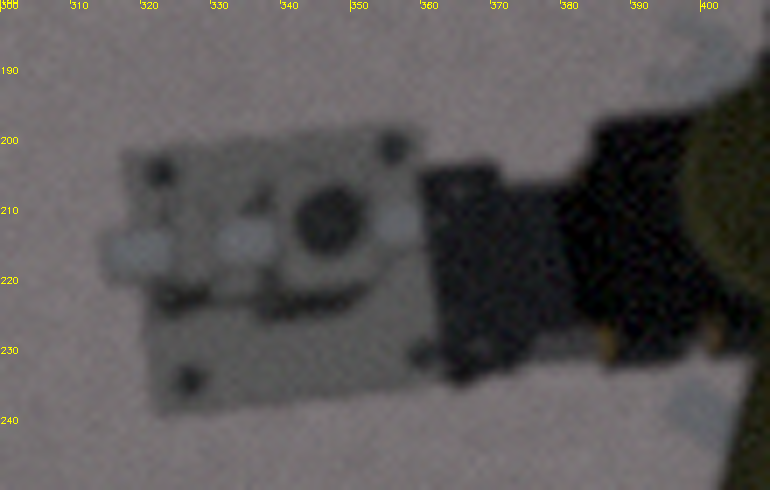

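```bash
python3 -c "
from h import *
for a in (.2,.4,.6,.8,1,1.2,1.4):
    print(a,[proj('scene',B(-.06*np.cos(a),y,.085+.06*np.sin(a))).round(1) for y in (-.06,-.116)])
a=cv2.imread('pics/s1.png').astype(int);b=cv2.imread('pics/s2.png').astype(int)
d=np.abs(a-b).mean(2)[260:480,220:420];print(d.max())"
```

```text
0.2 [array([[200.7, 173.8]]), array([[184.1, 170.2]])]
0.4 [array([[199.7, 171.2]]), array([[183. , 167.6]])]
0.6 [array([[198.5, 169.2]]), array([[181.6, 165.6]])]
0.8 [array([[196.9, 168. ]]), array([[179.9, 164.4]])]
1 [array([[195.1, 167.5]]), array([[178. , 163.9]])]
1.2 [array([[193.1, 167.8]]), array([[175.9, 164.2]])]
1.4 [array([[191.1, 169. ]]), array([[173.7, 165.3]])]
91.66666666666667
```

```bash
python3 -c "
from h import *
a=cv2.imread('pics/scene0.png')
s=snapshot('scene');cv2.imwrite('pics/s3full.png',s)
crop(np.hstack([a[150:205,160:215],s[150:205,160:215]]),0,0,110,55,7,'pics/s3.png')"
```

```text
(no output)
```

View pics/s3.png

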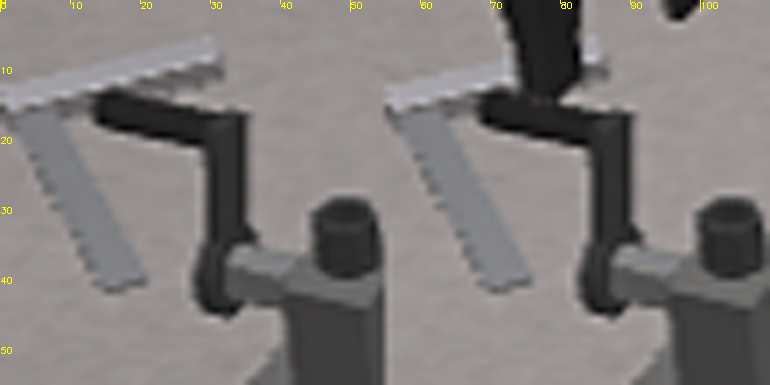

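The crank looks identical before and after, so the push missed it. I'll lift clear and look again.

Emit:
jog_arm:
  commands:
    - [[0,0,30],[0,0,0]]
    - [[0,0,30],[0,0,0]]
    - [[0,0,20],[0,0,0]]
    - [[-20,-30,0],[0,0,0]]
    - [[-20,-30,0],[0,0,0]]
    - [[-20,-30,0],[0,0,0]]
    - [[-20,-30,0],[0,0,0]]
    - [[-10,-20,0],[0,0,0]]

```text
time: 3.38
eef_pos: [0.4598, -0.4435, 0.199]
eef_rot: [0.998, 0.063, 0.009, 0.001]
wrist_force: [-0.5, -0.7, 0.0]
gripper_width: 0.0006
```

```bash
python3 -c "
from h import *
o=get_obs();print(o['eef_pos'],o['time'],o['wrist_force'])
s=snapshot('scene');t=snapshot('top')
c=np.vstack([cv2.resize(s[150:220,150:250],(700,490),interpolation=2),cv2.resize(t[185:245,305:405],(700,420),interpolation=2)])
cv2.imwrite('pics/st4.png',cv2.resize(c,(460,598)));cv2.imwrite('pics/s4.png',s);cv2.imwrite('pics/t4.png',t)"
```

```text
[ 0.4597527  -0.44350688  0.19897322] 3.3833 [-0.49782093 -0.66101361  0.0048112 ]
```

View pics/st4.png

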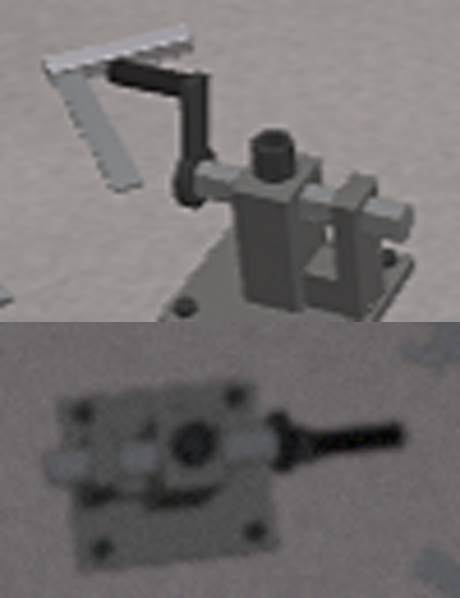

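```bash
python3 -c "
from h import *
s=cv2.imread('pics/s4.png');t=cv2.imread('pics/t4.png')
crop(s,160,150,70,55,10,'pics/s4c.png');crop(t,355,190,50,40,12,'pics/t4c.png')
for a in((173.8,165),(192,168.5)):
  for b in ((391.5,209.3),(371,210.5)): print(a,b,tri(a,b))
"
```

```text
(173.8, 165) (391.5, 209.3) (array([ 0.57156244, -0.32147014,  0.14303989]), np.float64(0.0020839579148258995))
(173.8, 165) (371, 210.5) (array([ 0.57958721, -0.28494395,  0.1523106 ]), np.float64(0.04970671990791276))
(192, 168.5) (391.5, 209.3) (array([ 0.55999871, -0.29779807,  0.13959647]), np.float64(0.04998372361520082))
(192, 168.5) (371, 210.5) (array([ 0.56727389, -0.26356809,  0.14568989]), np.float64(0.0013560503459788867))
```

View pics/s4c.png

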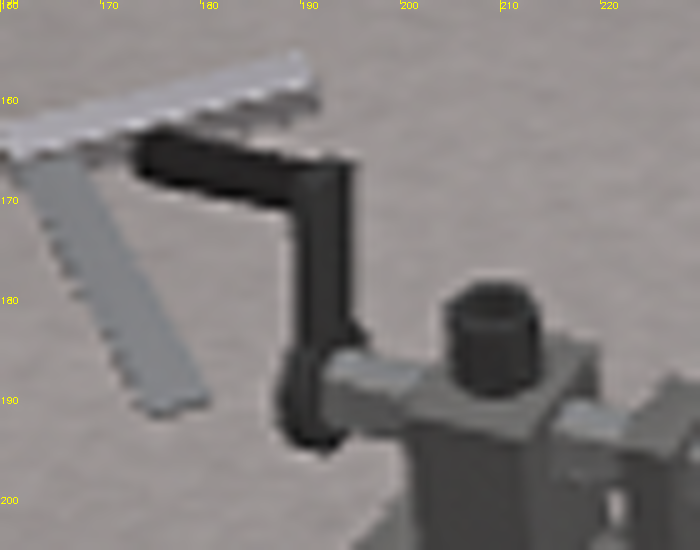

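View pics/t4c.png

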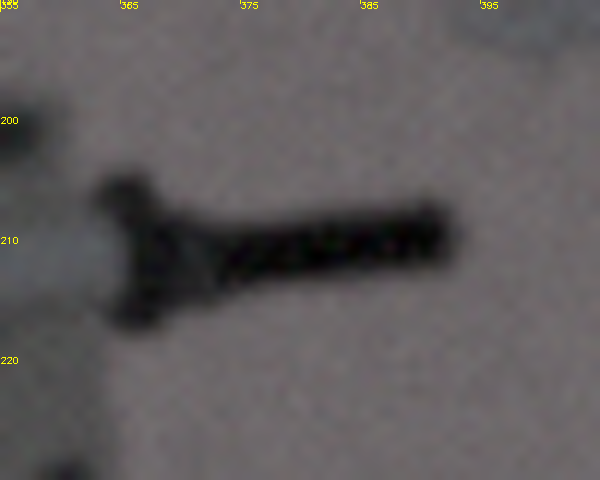

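```bash
python3 -c "
from h import *
print(proj('scene',[.6168,-.2905,.1258]),proj('top',[.4598,-.4435,.199]),proj('scene',[.4598,-.4435,.199]))
s=cv2.imread('pics/s4.png');t=cv2.imread('pics/t4.png')
cv2.imwrite('pics/t4b.png',np.hstack([cv2.resize(t[150:330,380:500],(400,600)),cv2.resize(s[90:210,80:160],(400,600))]))
togo(B(-.012,-.092,.2),YAW)
"
```

```text
[[174.54199746 180.81095993]] [[448.1595646  248.09651113]] [[160.47632716 122.41620228]]
t 3.48 pos [ 0.4585 -0.4456  0.1985] q [ 0.846  0.289 -0.136  1.487  0.028  1.354 -0.739] w 0.0008 F [-0.54  0.42 -0.25] T [-0.042  0.085 -0.024]
shift mm [111.5 148.3   1.5] turn [-0.013  0.015  1.552]
jaw -1.45 tilt z [ 0.018 -0.001 -1.   ]
```

View pics/t4b.png

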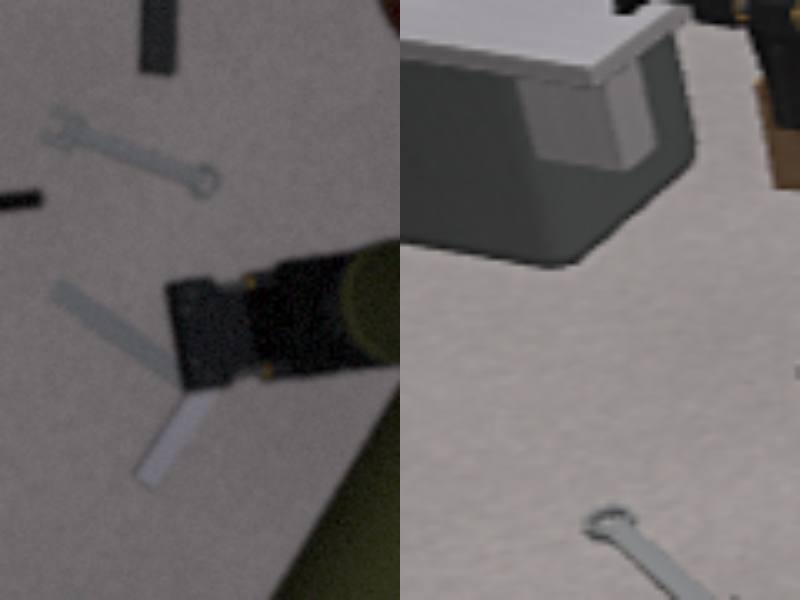

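```bash
python3 -c "
from h import *
P=np.array([.2928,-.5796,.194]);yt=np.array([.45,-.893,0])
print(proj('scene',[P,P+yt*.0435,P-yt*.0435]),proj('top',[P,P+yt*.0435,P-yt*.0435]))
P=np.array([.4598,-.4435,.199]);print(proj('scene',[P,P+[0,0,.02]]),proj('top',[P]))
s=cv2.imread('pics/scene0.png');crop(s,110,30,80,70,8,'pics/a.png')
s=cv2.imread('pics/s4.png');crop(s,120,70,80,70,8,'pics/b.png')
"
```

```text
[[158.4378255   95.22013873]
 [145.76937078  95.25716841]
 [171.08793355  95.1838519 ]] [[505.05267523 314.34370199]
 [519.1446796  305.97514654]
 [490.73792895 322.78320578]]
[[160.47632716 122.41620228]
 [159.42903514 116.48234737]] [[448.1595646  248.09651113]]
```

View pics/a.png

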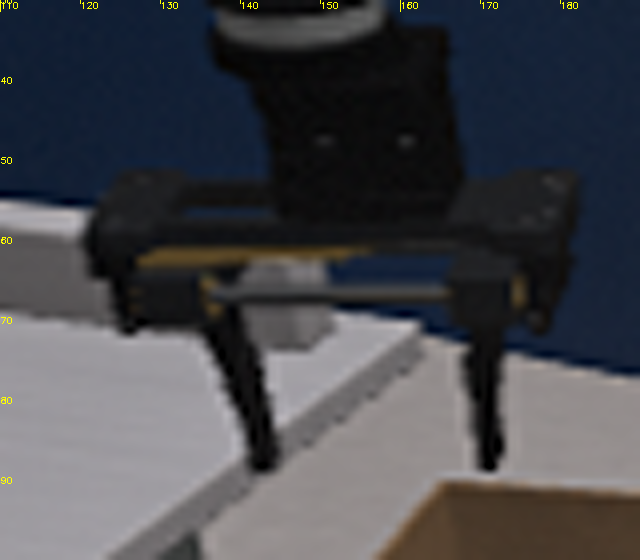

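View pics/b.png

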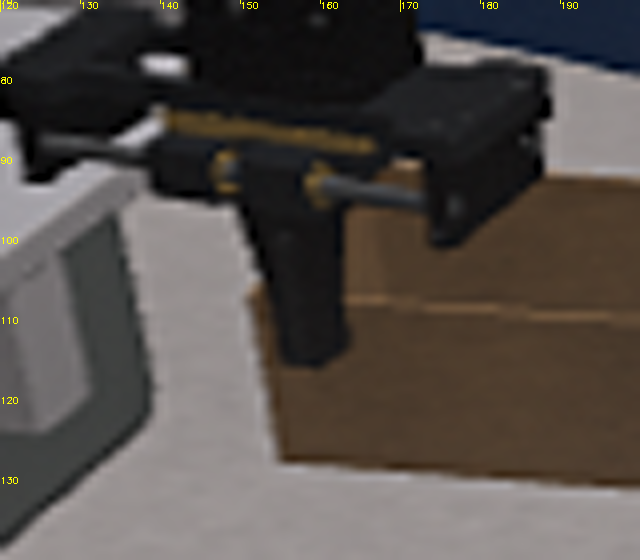

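Both views show the visible fingertips about 23 mm above the projected TCP (6–7 px in the scene view). The fingers therefore passed over the handle. I'll treat the true tip as reported z + 23 mm and repeat the sideways push lower.

Emit:
jog_arm:
  commands:
    - [[20,20,0],[-0.006,0.008,-0.01]]
    - [[22,21,0],[-0.006,0.006,-0.01]]
    - [[22,21,0],[0,0,0]]
    - [[22,21,0],[0,0,0]]
    - [[22,21,0],[0,0,0]]
    - [[22,21,0],[0,0,0]]
    - [[20,18,0],[0,0,0]]
    - [[6,4,-20],[0,0,0]]
    - [[0,0,-30],[0,0,0]]
    - [[0,0,-25],[0,0,0]]
    - [[0,0,-8],[0,0,0]]
    - [[0,0,0],[0,0,0]]

```text
time: 4.48
eef_pos: [0.6317, -0.2775, 0.1173]
eef_rot: [0.998, 0.055, 0.009, 0.005]
wrist_force: [-0.5, -0.8, 0.6]
gripper_width: 0.0007
```

```bash
python3 -c "
from h import *
togo(B(.03,-.098,.107),YAW-np.pi/2)"
```

```text
t 4.48 pos [ 0.6317 -0.2775  0.1173] q [ 0.552  0.441 -0.237  1.455  0.108  1.237 -1.158] w 0.0007 F [-0.46 -0.84  0.63] T [0.082 0.098 0.046]
shift mm [-19.3 -21.4 -10.3] turn [ 0.008  0.019 -0.008]
jaw -1.461 tilt z [ 0.019 -0.008 -1.   ]
```

Emit:
jog_arm:
  commands:
    - [[-10,-12,-8],[0.004,0.01,-0.004]]
    - [[-6,-8,-4],[0.004,0.008,-0.004]]
    - [[0,0,0],[0,0,0]]

```text
time: 4.73
eef_pos: [0.6159, -0.2985, 0.107]
eef_rot: [0.999, 0.052, 0.001, 0.0]
wrist_force: [-0.5, 0.2, 0.7]
gripper_width: 0.0005
```

```bash
python3 -c "
from h import *
togo(B(.03,-.098,.107),YAW-np.pi/2)"
```

```text
t 4.73 pos [ 0.6159 -0.2985  0.107 ] q [ 0.581  0.452 -0.226  1.461  0.103  1.239 -1.124] w 0.0005 F [-0.55  0.24  0.72] T [-0.015  0.021 -0.039]
shift mm [-3.5 -0.4  0. ] turn [ 0.     0.002 -0.002]
jaw -1.467 tilt z [ 0.002 -0.    -1.   ]
```

Emit:
jog_arm:
  commands:
    - [[-7,-0.7,0],[0,0,0]]
    - [[-6,-0.6,0],[0,0,0]]
    - [[-6,-0.6,0],[0,0,0]]
    - [[-5,-0.5,0],[0,0,0]]
    - [[-5,-0.5,0],[0,0,0]]
    - [[-5,-0.5,-1],[0,0,0]]
    - [[-5,-0.5,-2],[0,0,0]]
    - [[-5,-0.5,-3],[0,0,0]]
    - [[-5,-0.5,-4],[0,0,0]]
    - [[-5,-0.5,-4],[0,0,0]]
    - [[-3,-0.3,-4],[0,0,0]]
    - [[0,0,0],[0,0,0]]

```text
time: 5.73
eef_pos: [0.556, -0.309, 0.094]
eef_rot: [0.999, 0.049, 0.007, 0.003]
wrist_force: [1.3, -0.6, -0.1]
gripper_width: 0.0006
```

```bash
python3 -c "
from h import *
togo(B(-.035,-.098,.085),YAW-np.pi/2)
s=snapshot('scene');crop(s,150,120,100,90,6,'pics/s5.png')"
```

```text
t 5.73 pos [ 0.556 -0.309  0.094] q [ 0.645  0.353 -0.221  1.622  0.082  1.16  -1.066] w 0.0006 F [ 1.29 -0.64 -0.11] T [-0.055 -0.414 -0.026]
shift mm [-8.3  3.4 -9. ] turn [0.006 0.014 0.003]
jaw -1.472 tilt z [ 0.014 -0.006 -1.   ]
```

View pics/s5.png

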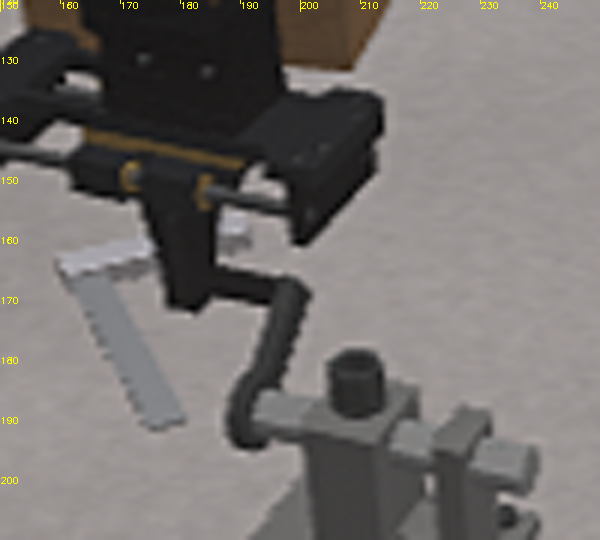

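The crank is now about 0.7 rad above level. Next I lift over the handle and press down from above.

Emit:
jog_arm:
  commands:
    - [[0,0,20],[0.003,0.007,0.001]]
    - [[0,0,20],[0.003,0.007,0.001]]
    - [[-12,0,3],[0,0,0]]
    - [[-14,1,0],[0,0,0]]
    - [[-2,0,-10],[0,0,0]]
    - [[0,0,-9],[0,0,0]]
    - [[0,0,-8],[0,0,0]]
    - [[0,0,-7],[0,0,0]]
    - [[0,0,-6],[0,0,0]]
    - [[0,0,0],[0,0,0]]

```text
time: 6.62
eef_pos: [0.5127, -0.3079, 0.0871]
eef_rot: [0.999, 0.049, -0.013, -0.003]
wrist_force: [-2.0, -0.2, 1.8]
gripper_width: 0.0004
```

```bash
python3 -c "
from h import *
togo(B(-.058,-.098,.070),YAW-np.pi/2)
s=snapshot('scene');crop(s,150,120,100,90,6,'pics/s6.png')"
```

```text
t 6.62 pos [ 0.5127 -0.3079  0.0871] q [ 0.669  0.316 -0.213  1.685  0.079  1.175 -1.038] w 0.0004 F [-2.02 -0.21  1.83] T [0.098 0.406 0.051]
shift mm [ 12.2   0.  -17.1] turn [-0.005 -0.027  0.003]
jaw -1.472 tilt z [-0.027  0.005 -1.   ]
```

View pics/s6.png

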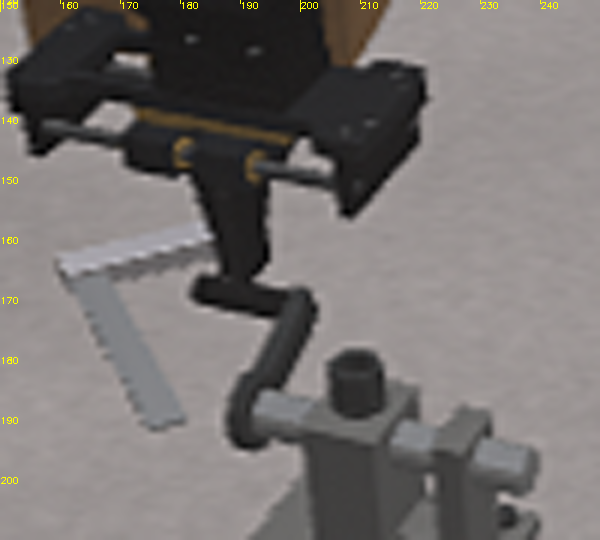

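Emit:
jog_arm:
  commands:
    - [[0,0,14],[-0.003,-0.013,0.002]]
    - [[8,0,3],[-0.002,-0.013,0.001]]
    - [[8,0,0],[0,0,0]]
    - [[0,0,0],[0,0,0]]

```text
time: 7.0
eef_pos: [0.5323, -0.3068, 0.1041]
eef_rot: [0.999, 0.051, 0.002, -0.001]
wrist_force: [0.7, -0.2, 1.0]
gripper_width: 0.0008
```

```bash
python3 -c "
from h import *
togo(B(-.056,-.098,.070),YAW-np.pi/2)"
```

```text
t 7.0 pos [ 0.5323 -0.3068  0.1041] q [ 0.665  0.311 -0.221  1.655  0.069  1.18  -1.039] w 0.0008 F [ 0.68 -0.18  0.99] T [ 0.027 -0.036  0.075]
shift mm [ -5.4  -0.9 -34.1] turn [-0.002  0.004 -0.001]
jaw -1.468 tilt z [ 0.004  0.002 -1.   ]
```

Emit:
jog_arm:
  commands:
    - [[-2,0,-6],[0,0,0]]
    - [[-2,0,-5],[0,0,0]]
    - [[-1,0,-4],[0,0,0]]
    - [[0,0,-4],[0,0,0]]
    - [[0,0,-3],[0,0,0]]
    - [[0,0,0],[0,0,0]]

```text
time: 7.5
eef_pos: [0.5282, -0.3064, 0.0801]
eef_rot: [0.999, 0.052, 0.003, -0.0]
wrist_force: [0.6, -0.5, 1.5]
gripper_width: -0.0002
```

```bash
python3 -c "
from h import *
togo(B(-.056,-.098,.070),YAW-np.pi/2)
s=snapshot('scene');cv2.imwrite('pics/s7f.png',s);crop(s,150,120,100,90,6,'pics/s7.png')"
```

```text
t 7.5 pos [ 0.5282 -0.3064  0.0801] q [ 0.667  0.324 -0.219  1.69   0.073  1.132 -1.038] w -0.0002 F [ 0.56 -0.45  1.51] T [-0.013 -0.062  0.031]
shift mm [ -1.3  -1.3 -10.1] turn [-0.001  0.006 -0.003]
jaw -1.466 tilt z [ 0.006  0.001 -1.   ]
```

View pics/s7.png

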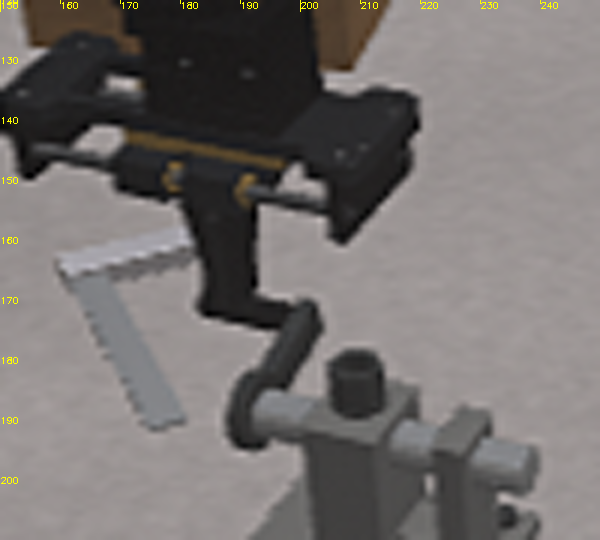

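Emit:
jog_arm:
  commands:
    - [[0,0,-3],[0,0,0]]
    - [[0,0,-2.5],[0,0,0]]
    - [[0,0,0],[0,0,0]]
    - [[0,0,15],[0,0,0]]
    - [[0,0,25],[0,0,0]]
    - [[-10,-20,25],[0,0,0]]
    - [[-20,-35,10],[0,0,0]]
    - [[-20,-35,0],[0,0,0]]
    - [[-10,-20,0],[0,0,0]]

```text
time: 8.3
eef_pos: [0.4718, -0.4088, 0.1512]
eef_rot: [0.998, 0.061, 0.004, -0.003]
wrist_force: [-0.7, -1.3, 0.3]
gripper_width: 0.0003
```

```bash
python3 -c "
from h import *
togo(B(-.056,-.098,.070),YAW-np.pi/2)
s=snapshot('scene');cv2.imwrite('pics/s8f.png',s);crop(s,170,155,80,60,9,'pics/s8.png')
t=snapshot('top');cv2.imwrite('pics/t8f.png',t);crop(t,305,190,100,50,8,'pics/t8.png')
for a in (-.1,0,.1,.2,.3):
    p=[B(-.06*np.cos(a),y,.085+.06*np.sin(a)) for y in (-.066,-.116)]
    print(a,proj('scene',p).round(1).tolist(),proj('top',p).round(1).tolist())
"
```

```text
t 8.3 pos [ 0.4718 -0.4088  0.1512] q [ 0.809  0.294 -0.16   1.576  0.038  1.273 -0.803] w 0.0003 F [-0.68 -1.27  0.31] T [-0.035  0.052  0.031]
shift mm [ 55.1 101.1 -81.2] turn [-0.006  0.008 -0.021]
jaw -1.448 tilt z [ 0.008  0.007 -1.   ]
-0.1 [[199.7, 178.1], [185.0, 174.9]] [[370.7, 231.6], [388.1, 229.6]]
0 [[199.5, 176.5], [184.8, 173.3]] [[371.2, 231.4], [388.7, 229.4]]
0.1 [[199.2, 174.9], [184.5, 171.7]] [[371.7, 231.0], [389.2, 229.0]]
0.2 [[198.9, 173.4], [184.1, 170.2]] [[372.1, 230.3], [389.8, 228.4]]
0.3 [[198.5, 172.0], [183.6, 168.8]] [[372.5, 229.5], [390.2, 227.6]]
```

View pics/s8.png

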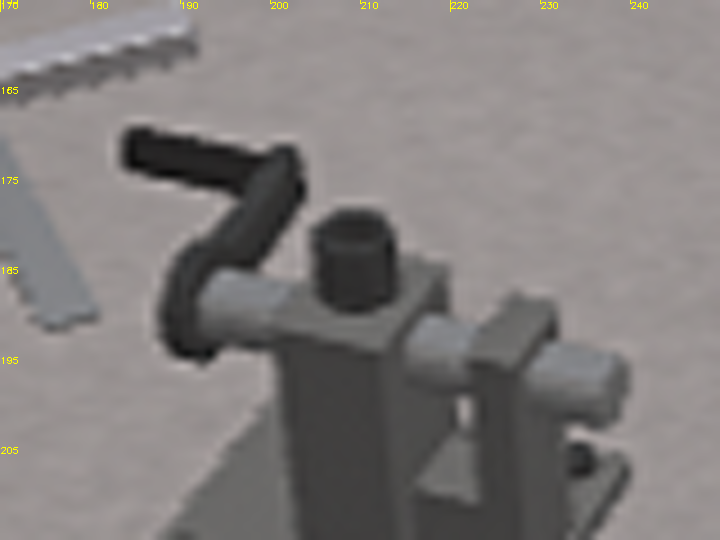

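View pics/t8.png

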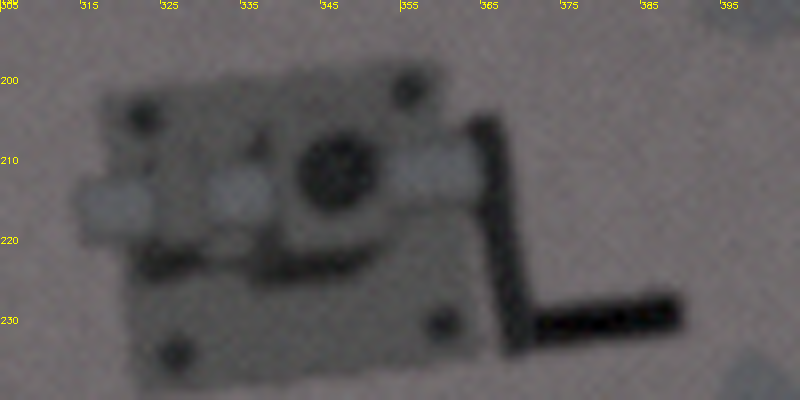

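```bash
cat >> h.py <<'E'
def crank_angle(s):
    """fit a from handle centreline rows in scene view (cols where only the handle is)"""
    g=cv2.GaussianBlur(s.mean(2).astype(np.float32),(0,0),.6); out=[]
    for c in np.arange(186,194):
        col=g[160:183,c]; bg=np.median(g[178:183,c]) ; w=np.clip(115-col,0,None)
        k=w.argmax(); sl=slice(max(0,k-5),k+6); out.append((c,160+(w[sl]*np.arange(23)[sl]).sum()/w[sl].sum()))
    out=np.array(out)
    A=np.arange(-.3,.6,.005); err=[]
    for a in A:
        p=proj("scene",[B(-.06*np.cos(a),y,.085+.06*np.sin(a)) for y in (-.066,-.116)])
        r=np.interp(out[:,0],p[::-1,0],p[::-1,1]); err.append(np.mean(out[:,1]-r))
    err=np.array(err); return out, np.interp(0,err,A)
E
python3 -c "
from h import *
o,a=crank_angle(cv2.imread('pics/s8f.png'));print(o.round(2).tolist(),a)
t=cv2.imread('pics/t8f.png');g=t.mean(2)
m=g[222:238,374:388]<55;ys,xs=np.nonzero(m);print(xs.mean()+374,ys.mean()+222)
m=g[220:240,366:400]<55;ys,xs=np.nonzero(m);print(xs.max()+366)"
```

```text
[[186.0, 171.49], [187.0, 171.86], [188.0, 172.03], [189.0, 172.1], [190.0, 172.34], [191.0, 172.57], [192.0, 172.86], [193.0, 173.04]] 0.13236860059003086
380.5967741935484 229.6290322580645
389
```

The crank is about 0.13 rad above level, so the handle needs another ~8 mm. I'll go back above it and press in small steps while reading z.

Emit:
jog_arm:
  commands:
    - [[12,22,0],[0,0,-0.01]]
    - [[14,26,0],[0,0,-0.01]]
    - [[14,26,0],[0,0,0]]
    - [[12,20,0],[0,0,0]]
    - [[0,0,-15],[0,0,0]]
    - [[0,0,-20],[0,0,0]]
    - [[0,0,-14],[0,0,0]]
    - [[0,0,-8],[0,0,0]]
    - [[0,0,0],[0,0,0]]

```text
time: 9.15
eef_pos: [0.5286, -0.3048, 0.0909]
eef_rot: [0.999, 0.05, 0.007, -0.005]
wrist_force: [-0.7, 1.3, 0.8]
gripper_width: 0.0004
```

```bash
python3 -c "
from h import *
togo(B(-.058,-.098,.075),YAW-np.pi/2)"
```

```text
t 9.15 pos [ 0.5286 -0.3048  0.0909] q [ 0.675  0.312 -0.221  1.683  0.056  1.148 -1.03 ] w 0.0004 F [-0.74  1.29  0.8 ] T [0.019 0.041 0.034]
shift mm [ -3.7  -3.1 -15.9] turn [-0.011  0.013  0.003]
jaw -1.471 tilt z [ 0.013  0.011 -1.   ]
```

Emit:
jog_arm:
  commands:
    - [[-3,-3,-8],[-0.01,0.01,0]]
    - [[0,0,-4],[0,0,0]]
    - [[0,0,-2],[0,0,0]]
    - [[0,0,0],[0,0,0]]

```text
time: 9.48
eef_pos: [0.5262, -0.3077, 0.0767]
eef_rot: [0.999, 0.05, 0.002, 0.0]
wrist_force: [-1.0, 0.1, 0.2]
gripper_width: 0.0006
```

Emit:
jog_arm:
  commands:
    - [[0,0,-2],[0,0,0]]
    - [[0,0,-2],[0,0,0]]
    - [[0,0,0],[0,0,0]]

```text
time: 9.73
eef_pos: [0.5267, -0.3087, 0.0738]
eef_rot: [0.999, 0.049, 0.003, 0.001]
wrist_force: [0.5, 0.6, 0.0]
gripper_width: 0.0004
```

Emit:
jog_arm:
  commands:
    - [[0,0,-1.5],[0,0,0]]
    - [[0,0,0],[0,0,0]]

```text
time: 9.9
eef_pos: [0.527, -0.3092, 0.0728]
eef_rot: [0.999, 0.049, 0.003, 0.001]
wrist_force: [-1.2, -1.0, -1.6]
gripper_width: 0.0008
```

```bash
python3 -c "
from h import *
togo(B(-.058,-.098,.068),YAW-np.pi/2)
s=snapshot('scene');cv2.imwrite('pics/s9f.png',s);crop(s,170,155,80,60,9,'pics/s9.png');print(crank_angle(s)[0].round(1).tolist())"
```

```text
t 9.9 pos [ 0.527  -0.3092  0.0728] q [ 0.668  0.329 -0.216  1.698  0.076  1.116 -1.042] w 0.0008 F [-1.22 -1.05 -1.58] T [0.055 0.038 0.005]
shift mm [-2.1  1.3 -4.8] turn [0.002 0.006 0.004]
jaw -1.473 tilt z [ 0.006 -0.002 -1.   ]
[[186.0, 170.9], [187.0, 171.0], [188.0, 171.2], [189.0, 162.5], [190.0, 162.5], [191.0, 167.9], [192.0, 172.7], [193.0, 173.5]]
```

View pics/s9.png

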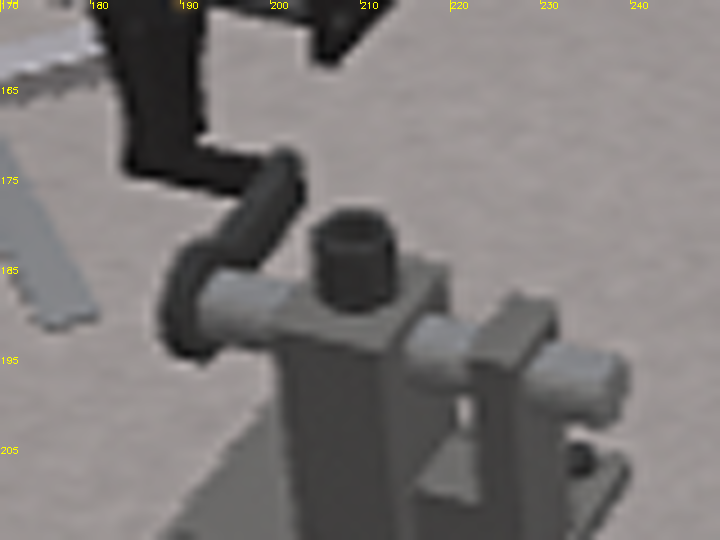

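Emit:
jog_arm:
  commands:
    - [[-1,0,-1.5],[0,0,0]]
    - [[0,0,-1.5],[0,0,0]]
    - [[0,0,-1],[0,0,0]]
    - [[0,0,0],[0,0,0]]

```text
time: 10.28
eef_pos: [0.5265, -0.3096, 0.0695]
eef_rot: [0.999, 0.049, 0.004, 0.002]
wrist_force: [-0.0, 0.7, 0.8]
gripper_width: 0.0004
```

Emit:
jog_arm:
  commands:
    - [[0,0,10],[0,0,0]]
    - [[0,0,25],[0,0,0]]
    - [[-10,-20,20],[0,0,0]]
    - [[-20,-30,5],[0,0,0]]
    - [[-20,-30,0],[0,0,0]]
    - [[-5,-10,0],[0,0,0]]

```text
time: 10.78
eef_pos: [0.4727, -0.396, 0.1345]
eef_rot: [0.998, 0.055, 0.005, 0.001]
wrist_force: [-0.9, -1.3, -0.7]
gripper_width: 0.0006
```

```bash
python3 -c "
from h import *
s=snapshot('scene');cv2.imwrite('pics/s10f.png',s);crop(s,170,155,80,60,9,'pics/s10.png');o,a=crank_angle(s);print(o.round(1).tolist(),a)"
```

```text
[[186.0, 172.8], [187.0, 173.0], [188.0, 173.1], [189.0, 173.4], [190.0, 173.7], [191.0, 174.0], [192.0, 174.1], [193.0, 174.2]] 0.048433575556527796
```

View pics/s10.png

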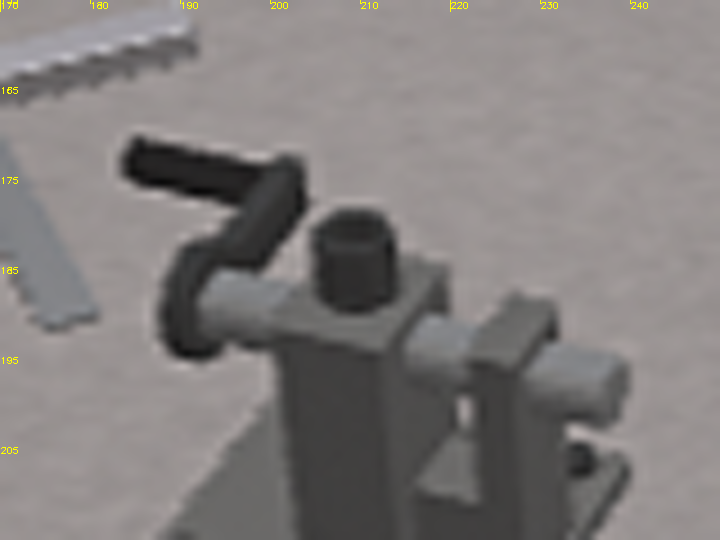

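```bash
python3 -c "
from h import *
print(proj('scene',[B(x,y,.103) for x,y in((.025,-.02),(.025,.02),(-.025,.02))]).round(2))
g=cv2.imread('pics/s10f.png').mean(2)
E=edge(g,(199.7,190.4),(212.6,193.6),half=2,lo=.1,hi=.9);print(E)
E2=edge(g,(212.9,193.6),(219,184.8),half=2,lo=.1,hi=.6);print(E2, isect(E,E2))
"
```

```text
[[199.45 190.4 ]
 [212.28 193.31]
 [219.98 183.57]]
(array([206.108  , 192.28252], dtype=float32), array([0.97505933, 0.22194427], dtype=float32), np.float64(0.12918549433016052))
(array([215.99597, 191.0859 ], dtype=float32), array([ 0.6577912, -0.7532003], dtype=float32), np.float64(0.10468586233641804)) [213.48456 193.96158]
```

Block-edge cross-check shifts the estimate: a is about 0.06 rad, roughly 3.5 mm still to go. I'll press down to reported z ≈ 0.066.

Emit:
jog_arm:
  commands:
    - [[10,18,0],[0,0,-0.005]]
    - [[12,20,0],[0,0,0]]
    - [[14,22,0],[0,0,0]]
    - [[14,20,0],[0,0,0]]
    - [[0,0,-15],[0,0,0]]
    - [[0,0,-18],[0,0,0]]
    - [[0,0,-12],[0,0,0]]
    - [[0,0,-5],[0,0,0]]
    - [[0,0,0],[0,0,0]]

```text
time: 11.58
eef_pos: [0.528, -0.3082, 0.0863]
eef_rot: [0.999, 0.051, 0.008, -0.0]
wrist_force: [-0.9, -0.2, 0.2]
gripper_width: 0.0004
```

```bash
python3 -c "
from h import *
togo(B(-.060,-.098,.066),YAW-np.pi/2)"
```

```text
t 11.58 pos [ 0.528  -0.3082  0.0863] q [ 0.674  0.313 -0.22   1.691  0.066  1.132 -1.032] w 0.0004 F [-0.93 -0.16  0.17] T [0.057 0.105 0.017]
shift mm [ -5.1   0.1 -20.3] turn [-0.001  0.015  0.   ]
jaw -1.469 tilt z [ 0.015  0.001 -1.   ]
```

Emit:
jog_arm:
  commands:
    - [[-3,0,-8],[0,0.014,0]]
    - [[-1,0,-5],[0,0,0]]
    - [[0,0,-3],[0,0,0]]
    - [[0,0,-1.5],[0,0,0]]
    - [[0,0,-1],[0,0,0]]
    - [[0,0,0],[0,0,0]]

```text
time: 12.08
eef_pos: [0.5239, -0.3097, 0.0679]
eef_rot: [0.999, 0.049, 0.001, -0.0]
wrist_force: [0.3, -0.9, 0.2]
gripper_width: 0.0002
```

```bash
python3 -c "
from h import *
togo(B(-.060,-.098,.066),YAW-np.pi/2)"
```

```text
t 12.08 pos [ 0.5239 -0.3097  0.0679] q [ 0.671  0.333 -0.216  1.704  0.078  1.112 -1.04 ] w 0.0002 F [ 0.28 -0.93  0.15] T [ 0.057  0.07  -0.013]
shift mm [-1.   1.6 -1.9] turn [-0.     0.001  0.003]
jaw -1.472 tilt z [ 0.001  0.    -1.   ]
```

Emit:
jog_arm:
  commands:
    - [[0,0,-1.2],[0,0,0]]
    - [[0,0,-0.7],[0,0,0]]
    - [[0,0,0],[0,0,0]]

```text
time: 12.33
eef_pos: [0.5241, -0.3103, 0.0669]
eef_rot: [0.999, 0.049, 0.001, 0.0]
wrist_force: [-0.4, -0.6, -0.8]
gripper_width: 0.0003
```

Emit:
jog_arm:
  commands:
    - [[0,0,10],[0,0,0]]
    - [[0,0,25],[0,0,0]]
    - [[-10,-20,25],[0,0,0]]
    - [[-20,-25,5],[0,0,0]]
    - [[-15,-25,0],[0,0,0]]
    - [[-5,-10,0],[0,0,0]]

```text
time: 12.83
eef_pos: [0.4757, -0.3882, 0.1385]
eef_rot: [0.999, 0.054, 0.003, 0.001]
wrist_force: [-1.2, -0.9, 0.2]
gripper_width: 0.0003
```

```bash
python3 -c "
from h import *
s=snapshot('scene');cv2.imwrite('pics/s11f.png',s);crop(s,170,155,80,60,9,'pics/s11.png');o,a=crank_angle(s);print(o.round(1).tolist(),a)
g=s.mean(2)
E=edge(g,(199.7,190.4),(212.6,193.6),half=2,lo=.1,hi=.9);print(E[:2])
togo(B(-.060,-.098,.066),YAW-np.pi/2)
"
```

```text
[[186.0, 173.4], [187.0, 173.7], [188.0, 174.0], [189.0, 174.1], [190.0, 174.4], [191.0, 174.6], [192.0, 175.0], [193.0, 175.2]] -0.0008978372026776692
(array([205.06367, 192.07623], dtype=float32), array([0.97893673, 0.20416395], dtype=float32))
t 12.88 pos [ 0.4752 -0.3893  0.1384] q [ 0.786  0.28  -0.169  1.621  0.048  1.24  -0.856] w 0.0002 F [-1.72 -2.17  0.56] T [-0.1    0.118 -0.006]
shift mm [ 47.7  81.2 -72.4] turn [ 0.002  0.005 -0.005]
jaw -1.464 tilt z [ 0.005 -0.002 -1.   ]
```

View pics/s11.png

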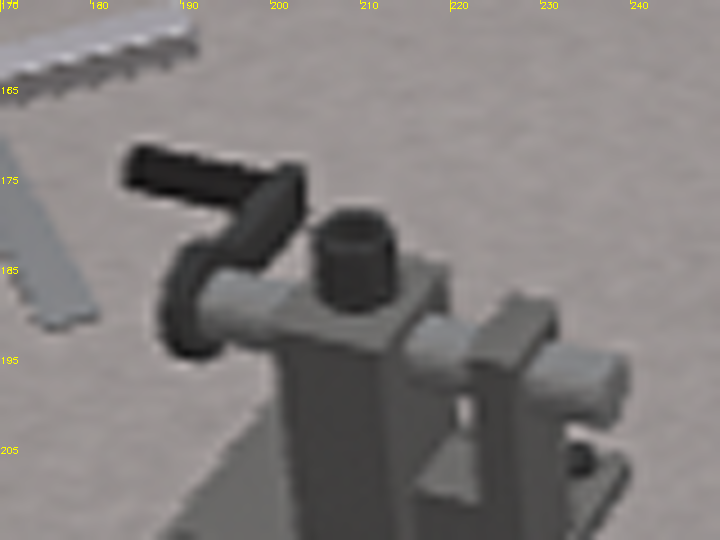

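The crank now reads level, about 0 to 0.02 rad, with the flat up. Next I measure the key's yaw and position.

```bash
python3 - <<'E'
from h import *
t=cv2.imread("pics/top0.png");s=cv2.imread("pics/scene0.png")
def sil(im,roi,f):
    x,y,w,h=roi; g=cv2.resize(f(im[y:y+h,x:x+w].astype(np.float32)),None,fx=4,fy=4,interpolation=cv2.INTER_CUBIC)
    return g
g=sil(t,(198,200,28,34),lambda i:i.mean(2)); R=t[200:234,198:226,2]
g=cv2.resize(R.astype(np.float32),None,fx=4,fy=4,interpolation=cv2.INTER_CUBIC)
m=(g<35).astype(np.uint8); ct=max(cv2.findContours(m,0,1)[0],key=cv2.contourArea)
r=cv2.minAreaRect(ct);print("top",np.array(r[0])/4+[198-.375,200-.375],np.array(r[1])/4,r[2])
bx=cv2.boxPoints(r)/4+[198-.375,200-.375];print(bx.round(1).tolist())
W=[onplane("top",b,.12) for b in bx]
e=[W[1]-W[0],W[2]-W[1]]
for k in e: print(np.linalg.norm(k).round(4),np.degrees(np.arctan2(k[1],k[0])).round(1))
M=cv2.moments(m,True);c=np.array([M["m10"],M["m01"]])/M["m00"]/4+[198-.375,200-.375]
g=cv2.resize(s[200:235,318:352].mean(2).astype(np.float32),None,fx=4,fy=4,interpolation=cv2.INTER_CUBIC)
m=(g<62).astype(np.uint8); ct=max(cv2.findContours(m,0,1)[0],key=cv2.contourArea)
M=cv2.moments(ct);d=np.array([M["m10"],M["m01"]])/M["m00"]/4+[318-.375,200-.375]
print("centroids",c,d,tri(d,c)); 
ap=cv2.approxPolyDP(ct,6,True)[:,0]/4+[318-.375,200-.375];print(ap.round(1).tolist())
# predicted corners for yaw hypotheses
ctr=np.array([.5558,.1679])
for yw in (-10,-15,-20,-25):
    a=np.radians(yw);X=np.array([np.cos(a),np.sin(a)]);Y=np.array([-X[1],X[0]])
    P=[np.r_[ctr+sx*.03*X+sy*.007*Y,z] for z in(.084,.120) for sx in(-1,1) for sy in(-1,1)]
    q=proj("top",P);h=cv2.minAreaRect(q.astype(np.float32));q2=proj("scene",P)
    hull=cv2.convexHull(q.astype(np.float32));M=cv2.moments(hull);h2=cv2.convexHull(q2.astype(np.float32));M2=cv2.moments(h2)
    print(yw,h,M["m10"]/M["m00"],M["m01"]/M["m00"],"sc",M2["m10"]/M2["m00"],M2["m01"]/M2["m00"],q2.min(0),q2.max(0))
E
```

```text
top [212.28113937 218.65035629] [ 8.48592377 21.40122986] 17.354022979736328
[[205.0, 227.6], [211.4, 207.2], [219.5, 209.7], [213.1, 230.1]]
0.0587 -16.0
0.0235 -107.9
centroids [211.4749516 218.4803969] [335.60730359 222.16341356] (array([0.55713093, 0.16913244, 0.09795355]), np.float64(0.0005446522585078339))
[[343.9, 212.1], [340.1, 211.1], [328.9, 220.4], [326.6, 229.1], [328.4, 231.4], [338.4, 230.1], [338.6, 225.1], [343.1, 221.1]]
-10 ((211.7303466796875, 218.5289306640625), (7.453007698059082, 23.365211486816406), 11.206520080566406) 211.7235765395189 218.5919446224613 sc 335.44261038070283 220.61823695154627 [326.87363605 208.31456415] [344.20263955 233.01942981]
-15 ((211.7432403564453, 218.52362060546875), (7.582156181335449, 23.203411102294922), 16.194869995117188) 211.7288914901331 218.5893224682958 sc 335.4424498331329 220.5960041817243 [326.14928216 208.58697873] [344.94740963 232.72319652]
-20 ((211.7571258544922, 218.51942443847656), (7.691507339477539, 23.025047302246094), 21.158531188964844) 211.734709713942 218.58644507191454 sc 335.4475105315719 220.57473152029144 [325.49480226 208.90929489] [345.62867474 232.37365705]
-25 ((211.77174377441406, 218.51651000976562), (7.780834197998047, 22.830535888671875), 26.098941802978516) 211.74114294518412 218.58342777234708 sc 335.4576088229676 220.5548989555108 [324.91502779 209.27932523] [346.24113656 231.97376169]
```

The key's yaw is about -15.5° at (0.556, 0.168). I'll travel there, opening the gripper and turning the jaw to +1.30 rad.

Emit:
jog_arm:
  commands:
    - [[0,0,30],[0,0,0.1]]
    - [[0,5,30],[0,0,0.115]]
    - [[3,20,5],[0,0,0.115]]
    - [[3,23,0],[0,0,0.115]]
    - [[3,23,0],[0,0,0.115]]
    - [[3,23,0],[0,0,0.115]]
    - [[3,23,0],[0,0,0.115]]
    - [[3,23,0],[0,0,0.115]]
    - [[3,23,0],[0,0,0.115]]
    - [[3,23,0],[0,0,0.115]]
    - [[3,23,0],[0,0,0.115]]
    - [[3,23,0],[0,0,0.115]]
  fingers: -1

```text
time: 13.88
eef_pos: [0.5082, -0.1364, 0.2045]
eef_rot: [0.719, 0.695, 0.002, -0.003]
wrist_force: [1.0, -0.0, -0.2]
gripper_width: 0.0721
```

Emit:
jog_arm:
  commands:
    - [[4,25,0],[0,0,0.115]]
    - [[4,25,0],[0,0,0.115]]
    - [[4,25,0],[0,0,0.115]]
    - [[4,25,0],[0,0,0.115]]
    - [[4,25,0],[0,0,0.115]]
    - [[4,25,0],[0,0,0.115]]
    - [[4,25,0],[0,0,0.115]]
    - [[4,25,0],[0,0,0.115]]
    - [[4,25,0],[0,0,0.115]]
    - [[4,20,0],[0,0,0.115]]
    - [[0,10,0],[0,0,0.1]]
    - [[0,0,0],[0,0,0]]

```text
time: 14.88
eef_pos: [0.5423, 0.1625, 0.2048]
eef_rot: [0.128, 0.992, 0.005, -0.008]
wrist_force: [0.1, 0.8, -0.2]
gripper_width: 0.087
```

```bash
python3 -c "
from h import *
togo(np.array([.5558,.1683,.12]),1.30)"
```

```text
t 14.88 pos [0.5423 0.1625 0.2048] q [ 0.351  0.22  -0.779  1.618  0.141  1.376  0.868] w 0.087 F [ 0.06  0.81 -0.24] T [ 0.087 -0.13  -0.   ]
shift mm [ 13.5   5.8 -84.8] turn [-0.011 -0.014 -0.013]
jaw 1.313 tilt z [-0.014  0.011 -1.   ]
```

Emit:
jog_arm:
  commands:
    - [[7,3,-15],[-0.006,-0.007,-0.006]]
    - [[6,3,-25],[-0.005,-0.007,-0.006]]
    - [[0,0,-20],[0,0,0]]
    - [[0,0,-8],[0,0,0]]
    - [[0,0,0],[0,0,0]]

```text
time: 15.3
eef_pos: [0.5539, 0.1733, 0.1357]
eef_rot: [0.139, 0.99, 0.001, 0.0]
wrist_force: [0.1, -0.4, -0.0]
gripper_width: 0.087
```

```bash
python3 -c "
from h import *
togo(np.array([.5558,.1683,.12]),1.30)
s=snapshot('scene');crop(s,290,160,90,90,6,'pics/s12.png')
t=snapshot('top');crop(t,180,180,80,70,8,'pics/t12.png')
p=get_obs()['eef_pos'];print(proj('scene',[p,p+[0,0,.027]]),proj('top',[p+[0,0,.027]]))"
```

```text
t 15.3 pos [0.5539 0.1733 0.1357] q [ 0.303  0.293 -0.766  1.688  0.212  1.245  0.783] w 0.087 F [ 0.14 -0.42 -0.03] T [ 0.081 -0.137  0.012]
shift mm [  1.9  -5.  -15.7] turn [-0.002  0.001  0.007]
jaw 1.293 tilt z [ 0.001  0.002 -1.   ]
[[338.97188291 210.30038506]
 [340.00917119 201.91656168]] [[205.98786805 214.95338897]]
```

View pics/s12.png

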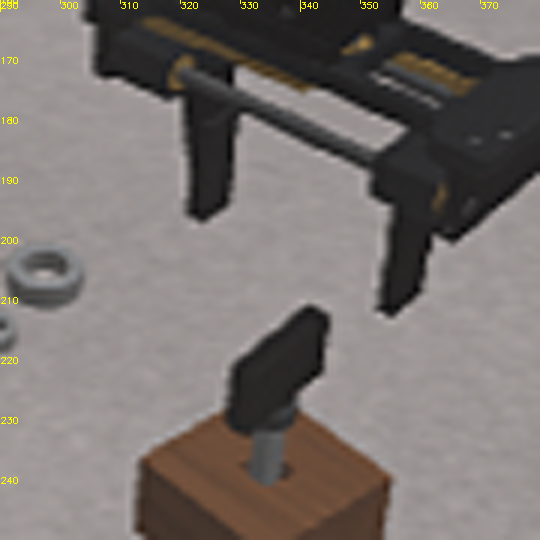

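View pics/t12.png

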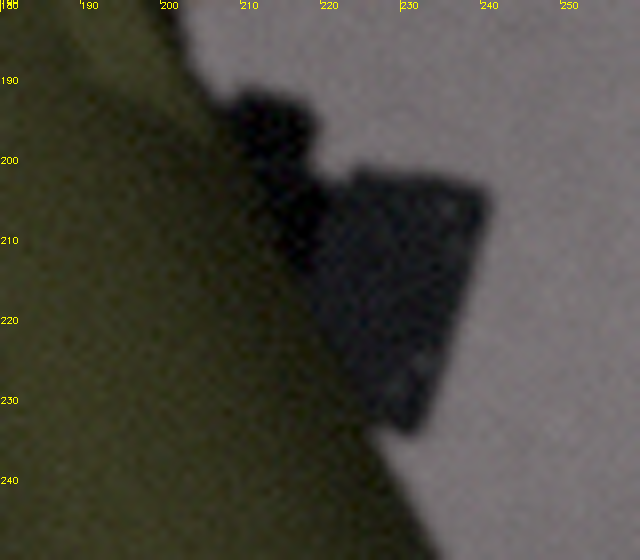

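The fingers straddle the handle line: tip mid-point at (340,204), predicted (340,202). Next I descend and grip.

Emit:
jog_arm:
  commands:
    - [[1,-3,-15],[0,0,0.004]]
    - [[1,-2,-22],[0,0,0.003]]
    - [[0,0,-18],[0,0,0]]
    - [[0,0,-8],[0,0,0]]
    - [[0,0,0],[0,0,0]]

```text
time: 15.82
eef_pos: [0.5628, 0.1679, 0.0811]
eef_rot: [0.138, 0.99, 0.003, 0.008]
wrist_force: [0.3, 0.3, 0.1]
gripper_width: 0.0869
```

```bash
python3 -c "
from h import *
togo(np.array([.5558,.1683,.063]),1.30)"
```

```text
t 15.82 pos [0.5628 0.1679 0.0811] q [ 0.291  0.346 -0.745  1.746  0.261  1.132  0.76 ] w 0.0869 F [0.33 0.32 0.12] T [ 0.049 -0.128 -0.054]
shift mm [ -7.    0.4 -18.1] turn [-0.004  0.017  0.007]
jaw 1.293 tilt z [ 0.017  0.003 -1.   ]
```

Emit:
jog_arm:
  commands:
    - [[-4,0,-9],[-0.002,0.01,0.004]]
    - [[-3,0,-6],[-0.002,0.007,0.003]]
    - [[0,0,-2],[0,0,0]]
    - [[0,0,0],[0,0,0]]

```text
time: 16.15
eef_pos: [0.5577, 0.1683, 0.0668]
eef_rot: [0.136, 0.991, 0.0, 0.002]
wrist_force: [0.3, 0.7, 0.2]
gripper_width: 0.0869
```

```bash
python3 -c "
from h import *
togo(np.array([.5558,.1683,.063]),1.30)
s=snapshot('scene');crop(s,290,170,90,90,6,'pics/s13.png')"
```

```text
t 16.15 pos [0.5577 0.1683 0.0668] q [ 0.283  0.364 -0.741  1.757  0.272  1.122  0.754] w 0.0869 F [0.31 0.74 0.2 ] T [ 0.051 -0.133 -0.009]
shift mm [-1.9  0.  -3.8] turn [0.    0.004 0.001]
jaw 1.299 tilt z [ 0.004 -0.    -1.   ]
```

View pics/s13.png

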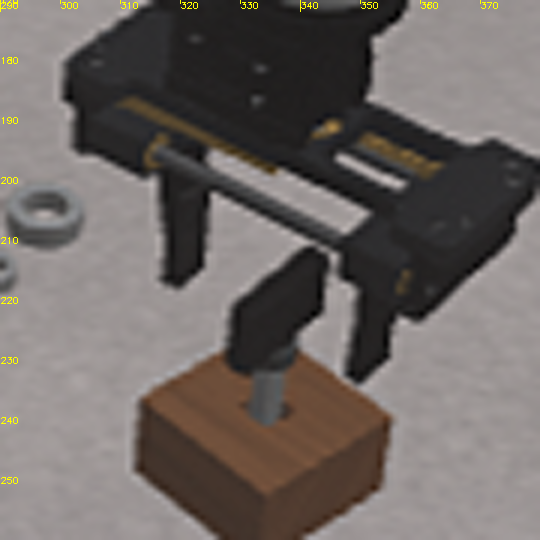

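Emit:
jog_arm:
  commands:
    - [[-2,0,-3],[0,0.004,0]]
    - [[0,0,0],[0,0,0]]
    - [[0,0,0],[0,0,0]]
    - [[0,0,0],[0,0,0]]
    - [[0,0,0],[0,0,0]]
    - [[0,0,0],[0,0,0]]
    - [[0,0,0],[0,0,0]]
    - [[0,0,0],[0,0,0]]
  fingers: 1
  grip_force: 20

```text
time: 16.87
eef_pos: [0.5568, 0.169, 0.0656]
eef_rot: [0.136, 0.991, 0.001, 0.001]
wrist_force: [-0.4, -1.1, 1.0]
gripper_width: 0.0417
```

Emit:
jog_arm:
  commands:
    - [[0,0,0],[0,0,0]]
    - [[0,0,0],[0,0,0]]
    - [[0,0,0],[0,0,0]]
  grip_force: 45

```text
time: 17.12
eef_pos: [0.5569, 0.169, 0.0656]
eef_rot: [0.136, 0.991, 0.001, 0.001]
wrist_force: [-0.1, 0.4, 0.9]
gripper_width: 0.0218
```

```bash
python3 -c "
from h import *
togo(np.array([.5558,.1683,.063]),1.30)
s=snapshot('scene');crop(s,290,170,90,90,6,'pics/s14.png')"
```

```text
t 17.12 pos [0.5569 0.169  0.0656] q [ 0.282  0.365 -0.741  1.759  0.272  1.12   0.753] w 0.0218 F [-0.1   0.4   0.88] T [ 0.109 -0.142  0.026]
shift mm [-1.1 -0.7 -2.6] turn [-0.001  0.003  0.001]
jaw 1.299 tilt z [ 0.003  0.001 -1.   ]
```

View pics/s14.png

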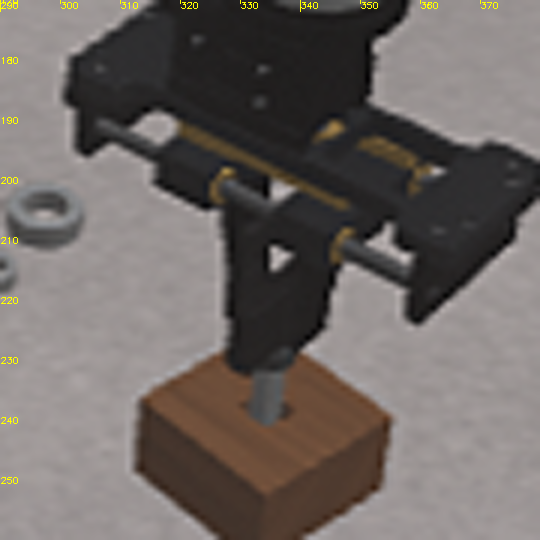

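Emit:
jog_arm:
  commands:
    - [[0,0,0],[0,0,0]]
    - [[0,0,0],[0,0,0]]
    - [[0,0,0],[0,0,0]]
    - [[0,0,0],[0,0,0]]

```text
time: 17.5
eef_pos: [0.5569, 0.1691, 0.0656]
eef_rot: [0.135, 0.991, 0.001, 0.001]
wrist_force: [0.1, -1.3, 0.1]
gripper_width: 0.0136
```

```bash
python3 -c "
from h import *
togo(np.array([.5558,.1683,.063]),1.30)"
```

```text
t 17.5 pos [0.5569 0.1691 0.0656] q [ 0.282  0.365 -0.741  1.759  0.272  1.12   0.753] w 0.0136 F [ 0.11 -1.28  0.08] T [ 0.113 -0.123 -0.057]
shift mm [-1.1 -0.8 -2.6] turn [-0.001  0.003  0.001]
jaw 1.299 tilt z [ 0.003  0.001 -1.   ]
```

Gripped at 13.6 mm. Next I lift straight out in slow steps.

Emit:
jog_arm:
  commands:
    - [[0,0,4],[0,0,0]]
    - [[0,0,5],[0,0,0]]
    - [[0,0,6],[0,0,0]]
    - [[0,0,6],[0,0,0]]

```text
time: 17.83
eef_pos: [0.5555, 0.1695, 0.0863]
eef_rot: [0.135, 0.991, 0.001, -0.0]
wrist_force: [0.2, -0.5, -1.4]
gripper_width: 0.0138
```

Emit:
jog_arm:
  commands:
    - [[0,0,6],[0,0,0]]
    - [[0,0,6],[0,0,0]]
    - [[0,0,8],[0,0,0]]
    - [[0,0,8],[0,0,0]]

```text
time: 18.17
eef_pos: [0.5552, 0.1688, 0.1174]
eef_rot: [0.135, 0.991, 0.0, -0.0]
wrist_force: [0.4, 0.4, -0.9]
gripper_width: 0.0141
```

```bash
python3 -c "
from h import *
togo(np.array([.5558,.1683,.2]),1.30)"
```

```text
t 18.17 pos [0.5552 0.1688 0.1174] q [ 0.303  0.311 -0.76   1.707  0.226  1.214  0.787] w 0.0141 F [ 0.36  0.36 -0.88] T [ 0.076 -0.144  0.022]
shift mm [ 0.6 -0.5 82.6] turn [-0.    -0.001  0.   ]
jaw 1.3 tilt z [-0.001  0.    -1.   ]
```

Emit:
jog_arm:
  commands:
    - [[0,0,25],[0,0,0]]
    - [[0,0,30],[0,0,0]]
    - [[0,0,30],[0,0,0]]
    - [[0,-10,10],[0,0,0]]
    - [[1,-25,0],[0,0,0]]
    - [[1,-30,0],[0,0,0]]
    - [[1,-30,0],[0,0,0]]
    - [[1,-30,0],[0,0,0]]
    - [[1,-30,0],[0,0,0]]
    - [[1,-30,0],[0,0,0]]
    - [[1,-30,0],[0,0,0]]
    - [[1,-30,0],[0,0,0]]

```text
time: 19.17
eef_pos: [0.5577, -0.0809, 0.2229]
eef_rot: [0.127, 0.992, 0.001, 0.002]
wrist_force: [1.0, 0.7, -1.6]
gripper_width: 0.0137
```

```bash
python3 -c "
from h import *
togo(np.r_[O,.21],1.30)"
```

```text
t 19.17 pos [ 0.5577 -0.0809  0.2229] q [ 0.658  0.167 -0.627  1.614  0.098  1.39   1.337] w 0.0137 F [ 0.99  0.73 -1.56] T [ 0.084 -0.194 -0.003]
shift mm [  14.9 -123.6  -12.9] turn [-0.001  0.003 -0.016]
jaw 1.316 tilt z [ 0.003  0.001 -1.   ]
```

Emit:
jog_arm:
  commands:
    - [[3,-28,0],[0,0,-0.005]]
    - [[3,-28,0],[0,0,-0.005]]
    - [[3,-25,0],[0,0,-0.005]]
    - [[3,-18,-2],[0,0,0]]
    - [[2,-10,-4],[0,0,0]]
    - [[0,0,0],[0,0,0]]

```text
time: 19.67
eef_pos: [0.5653, -0.2111, 0.2142]
eef_rot: [0.143, 0.99, -0.003, -0.001]
wrist_force: [-0.5, 0.0, -2.4]
gripper_width: 0.0136
```

```bash
python3 -c "
from h import *
togo(np.r_[O,.205],1.30)"
```

```text
t 19.67 pos [ 0.5653 -0.2111  0.2142] q [ 0.762  0.256 -0.542  1.529  0.139  1.395  1.493] w 0.0136 F [-0.53  0.05 -2.39] T [ 0.071 -0.07  -0.039]
shift mm [ 7.3  6.6 -9.2] turn [ 0.005 -0.003  0.017]
jaw 1.283 tilt z [-0.003 -0.005 -1.   ]
```

Emit:
jog_arm:
  commands:
    - [[4,4,-4],[0.003,-0.002,0.01]]
    - [[3,2,-4],[0.002,-0.001,0.007]]
    - [[0,0,0],[0,0,0]]
    - [[0,0,0],[0,0,0]]

```text
time: 20.0
eef_pos: [0.5722, -0.2, 0.2045]
eef_rot: [0.132, 0.991, 0.002, -0.001]
wrist_force: [-0.3, -0.1, -1.6]
gripper_width: 0.0137
```

```bash
python3 -c "
from h import *
togo(np.r_[O,.205],1.30)
s=snapshot('scene');cv2.imwrite('pics/s15f.png',s);crop(s,170,120,80,90,7,'pics/s15.png')
t=snapshot('top');cv2.imwrite('pics/t15f.png',t);crop(t,300,170,100,70,8,'pics/t15.png')"
```

```text
t 20.0 pos [ 0.5722 -0.2     0.2045] q [ 0.751  0.27  -0.551  1.534  0.139  1.38   1.496] w 0.0137 F [-0.27 -0.1  -1.58] T [ 0.105 -0.158  0.004]
shift mm [ 0.4 -4.5  0.5] turn [-0.004 -0.001 -0.006]
jaw 1.306 tilt z [-0.001  0.004 -1.   ]
```

View pics/s15.png

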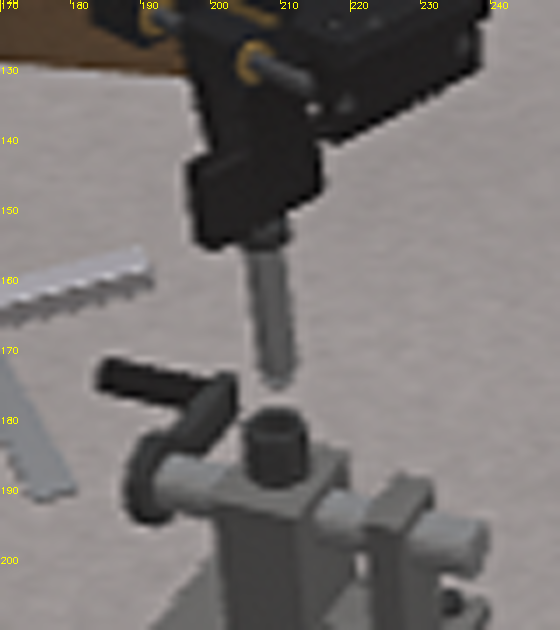

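View pics/t15.png

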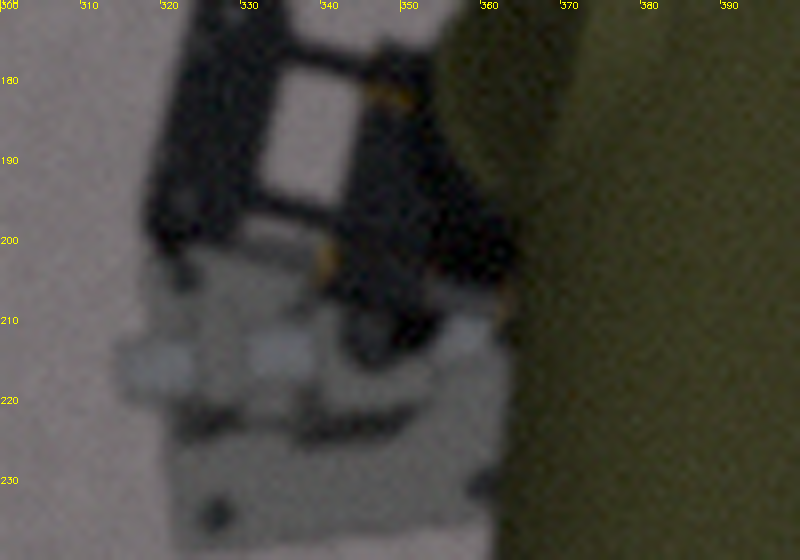

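```bash
cat >> h.py <<'E'
def shank(s,r0,r1,c0,c1):
    """centre col per row of the shank: gradient edges"""
    g=cv2.GaussianBlur(s.mean(2).astype(np.float32),(0,0),.6);out=[]
    for r in range(r0,r1):
        d=np.gradient(g[r,c0:c1]); L=d.argmin(); 
        def sub(k,d):
            sl=slice(max(0,k-1),k+2); w=np.abs(d[sl]); return (w*np.arange(len(d))[sl]).sum()/w.sum()
        Rr=L+d[L:].argmax(); out.append((r,c0+sub(L,d),c0+sub(Rr,d)))
    o=np.array(out);return o
E
python3 -c "
from h import *
s=cv2.imread('pics/s15f.png')
o=shank(s,159,172,198,220);print(np.c_[o,(o[:,1]+o[:,2])/2].round(2).tolist())
h=shank(s,181,187,198,220);print(np.c_[h,(h[:,1]+h[:,2])/2].round(2).tolist())
print('tip pred',proj('scene',[[.5722,-.2,.149],[.5712,-.201,.149]]))
for z in (.11,.117,.127,.149,.175,.2): print(z,proj('scene',[np.r_[O,z]]).round(2), proj('scene',[[.5722,-.2,z]]).round(2))
"
```

```text
[[159.0, 204.86, 210.75, 207.8], [160.0, 204.88, 210.77, 207.82], [161.0, 205.0, 210.93, 207.96], [162.0, 205.11, 211.09, 208.1], [163.0, 205.14, 211.12, 208.13], [164.0, 205.17, 211.14, 208.16], [165.0, 205.69, 211.25, 208.47], [166.0, 205.84, 211.3, 208.57], [167.0, 205.87, 211.73, 208.8], [168.0, 205.88, 211.76, 208.82], [169.0, 205.96, 211.88, 208.92], [170.0, 206.09, 211.94, 209.02], [171.0, 206.11, 212.05, 209.08]]
[[181.0, 204.37, 213.68, 209.03], [182.0, 204.14, 213.76, 208.95], [183.0, 204.12, 213.83, 208.97], [184.0, 204.12, 213.82, 208.97], [185.0, 204.08, 213.94, 209.01], [186.0, 204.13, 213.98, 209.06]]
tip pred [[209.80912441 173.86025878]
 [209.69567972 173.59028514]]
0.11 [[209.6  184.95]] [[211.03 185.28]]
0.117 [[209.38 182.93]] [[210.82 183.26]]
0.127 [[209.07 180.03]] [[210.51 180.36]]
0.149 [[208.35 173.53]] [[209.81 173.86]]
0.175 [[207.49 165.67]] [[208.97 165.99]]
0.2 [[206.64 157.9 ]] [[208.13 158.22]]
```

Relative to the screw head, the key is about 4.4 mm too far towards +y in the scene view (shank column 208.5, wanted 207.1). Its row matches. I'll shift and lower.

Emit:
jog_arm:
  commands:
    - [[0.4,-3,-2],[-0.004,0,-0.005]]
    - [[0,-1.4,-3],[0,0,0]]
    - [[0,0,-3],[0,0,0]]
    - [[0,0,0],[0,0,0]]

```text
time: 20.43
eef_pos: [0.5734, -0.2032, 0.1971]
eef_rot: [0.133, 0.991, -0.001, 0.0]
wrist_force: [0.1, 0.3, -1.1]
gripper_width: 0.0133
```

```bash
python3 -c "
from h import *
togo(np.array([.5726,-.2044,.183]),1.30)
s=snapshot('scene');cv2.imwrite('pics/s16f.png',s)
o=shank(s,160,174,198,220);print(np.c_[o[:,0],(o[:,1]+o[:,2])/2].round(2).tolist())
for z in (.15,.175): print(z,proj('scene',[np.r_[O,z]]).round(2)-[.38,0])"
```

```text
t 20.43 pos [ 0.5734 -0.2032  0.1971] q [ 0.75   0.275 -0.548  1.543  0.147  1.364  1.492] w 0.0133 F [ 0.13  0.3  -1.15] T [ 0.097 -0.123  0.001]
shift mm [ -0.8  -1.2 -14.1] turn [ 0.002  0.    -0.004]
jaw 1.304 tilt z [ 0.    -0.002 -1.   ]
[[160.0, 206.79], [161.0, 206.82], [162.0, 206.84], [163.0, 206.94], [164.0, 207.02], [165.0, 207.11], [166.0, 207.16], [167.0, 207.4], [168.0, 207.51], [169.0, 207.79], [170.0, 207.82], [171.0, 207.86], [172.0, 207.98], [173.0, 208.1]]
0.15 [[207.94 173.24]]
0.175 [[207.11 165.67]]
```

The shank is now aligned: 207.15 against a target of 207.11. I'll lower it until the nose makes contact.

Emit:
jog_arm:
  commands:
    - [[-0.4,0,-4],[0,0,0]]
    - [[0,0,-4],[0,0,0]]
    - [[0,0,-3],[0,0,0]]
    - [[0,0,0],[0,0,0]]

```text
time: 20.82
eef_pos: [0.573, -0.2035, 0.1853]
eef_rot: [0.133, 0.991, -0.001, 0.001]
wrist_force: [0.1, -0.4, -0.7]
gripper_width: 0.0134
```

Emit:
jog_arm:
  commands:
    - [[0,0,-2],[0,0,0]]
    - [[0,0,-2],[0,0,0]]
    - [[0,0,0],[0,0,0]]

```text
time: 21.07
eef_pos: [0.5728, -0.2036, 0.1806]
eef_rot: [0.134, 0.991, -0.001, 0.0]
wrist_force: [0.4, 0.7, -1.2]
gripper_width: 0.0136
```

```bash
python3 -c "
from h import *
togo(np.array([.573,-.2033,.178]),1.30)
s=snapshot('scene');cv2.imwrite('pics/s17f.png',s);crop(s,180,140,60,60,9,'pics/s17.png')"
```

```text
t 21.07 pos [ 0.5728 -0.2036  0.1806] q [ 0.75   0.283 -0.547  1.567  0.152  1.333  1.488] w 0.0136 F [ 0.39  0.72 -1.24] T [ 0.111 -0.16   0.002]
shift mm [ 0.2  0.3 -2.6] turn [ 0.002  0.    -0.003]
jaw 1.303 tilt z [ 0.    -0.002 -1.   ]
```

View pics/s17.png

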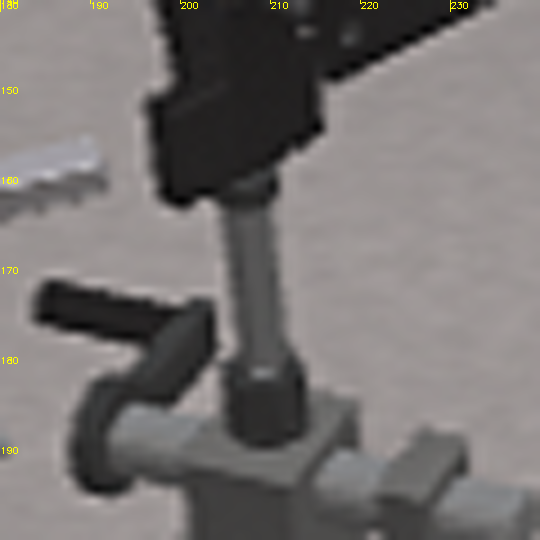

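Emit:
jog_arm:
  commands:
    - [[0,0,-1.5],[0,0,0]]
    - [[0,0,-1.5],[0,0,0]]
    - [[0,0,0],[0,0,0]]

```text
time: 21.37
eef_pos: [0.573, -0.2041, 0.1779]
eef_rot: [0.134, 0.991, -0.001, 0.001]
wrist_force: [-1.2, -0.0, -1.1]
gripper_width: 0.0135
```

Emit:
jog_arm:
  commands:
    - [[0,0,-1.5],[0,0,0]]
    - [[0,0,-1.5],[0,0,0]]
    - [[0,0,0],[0,0,0]]

```text
time: 21.62
eef_pos: [0.5729, -0.2046, 0.1758]
eef_rot: [0.134, 0.991, -0.002, 0.001]
wrist_force: [-1.6, -0.9, -1.2]
gripper_width: 0.0134
```

```bash
python3 -c "
from h import *
togo(np.array([.573,-.2033,.178]),1.30)"
```

```text
t 21.62 pos [ 0.5729 -0.2046  0.1758] q [ 0.75   0.285 -0.546  1.574  0.155  1.323  1.486] w 0.0134 F [-1.65 -0.88 -1.23] T [0.06  0.039 0.05 ]
shift mm [0.1 1.3 2.2] turn [ 0.004  0.001 -0.002]
jaw 1.302 tilt z [ 0.001 -0.004 -1.   ]
```

Emit:
jog_arm:
  commands:
    - [[0,0.8,-2],[0.002,0,0]]
    - [[0,0.5,-1.5],[0,0,0]]
    - [[0,0,0],[0,0,0]]

```text
time: 21.87
eef_pos: [0.5728, -0.2046, 0.1741]
eef_rot: [0.134, 0.991, -0.002, 0.001]
wrist_force: [-0.7, -0.6, -0.7]
gripper_width: 0.0137
```

```bash
python3 -c "
from h import *
togo(np.array([.573,-.2036,.173]),1.30)
s=snapshot('scene');cv2.imwrite('pics/s18f.png',s);crop(s,180,140,60,60,9,'pics/s18.png')"
```

```text
t 21.87 pos [ 0.5728 -0.2046  0.1741] q [ 0.75   0.285 -0.546  1.578  0.155  1.319  1.485] w 0.0137 F [-0.72 -0.61 -0.67] T [0.159 0.251 0.006]
shift mm [ 0.2  1.  -1.1] turn [ 0.004  0.002 -0.001]
jaw 1.301 tilt z [ 0.002 -0.004 -1.   ]
```

View pics/s18.png

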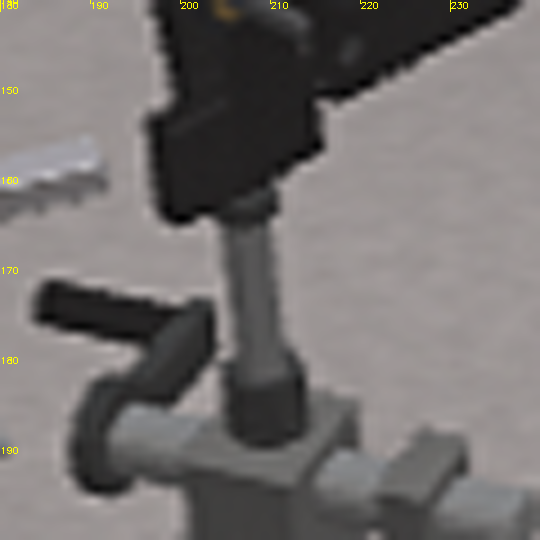

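Emit:
jog_arm:
  commands:
    - [[0,0,-2],[0,0,0]]
    - [[0,0,-2],[0,0,0]]
    - [[0,0,0],[0,0,0]]

```text
time: 22.17
eef_pos: [0.573, -0.2044, 0.1729]
eef_rot: [0.134, 0.991, -0.002, 0.002]
wrist_force: [-1.8, -0.4, -2.0]
gripper_width: 0.0138
```

```bash
python3 -c "
from h import *
togo(np.array([.573,-.204,.166]),1.30)"
```

```text
t 22.17 pos [ 0.573  -0.2044  0.1729] q [ 0.749  0.285 -0.546  1.58   0.156  1.315  1.483] w 0.0138 F [-1.75 -0.36 -1.96] T [ 0.027  0.429 -0.052]
shift mm [-0.   0.4 -6.9] turn [ 0.005  0.003 -0.001]
jaw 1.301 tilt z [ 0.003 -0.005 -1.   ]
```

Emit:
jog_arm:
  commands:
    - [[0,0.3,-2],[0.003,0,0]]

```text
time: 22.25
eef_pos: [0.5733, -0.2044, 0.1721]
eef_rot: [0.134, 0.991, -0.002, 0.002]
wrist_force: [-3.2, -0.7, 11.5]
gripper_width: 0.0141
```

```bash
python3 -c "
from h import *
togo(np.array([.573,-.204,.166]),1.30)"
```

```text
t 22.25 pos [ 0.5733 -0.2044  0.1721] q [ 0.75   0.286 -0.546  1.581  0.155  1.313  1.485] w 0.0141 F [-3.18 -0.65 11.51] T [-0.072  1.017 -0.03 ]
shift mm [-0.3  0.4 -6.1] turn [ 0.004  0.004 -0.001]
jaw 1.301 tilt z [ 0.004 -0.004 -1.   ]
```

Force reads +11.5 N while pushing, and the nose stops partway, so the hexagons aren't lined up. I'll search clockwise under a light push until it drops.

Emit:
jog_arm:
  commands:
    - [[0,0,-1],[0,0,-0.08]]
    - [[0,0,-1],[0,0,-0.08]]
    - [[0,0,-1],[0,0,-0.08]]

```text
time: 22.5
eef_pos: [0.5729, -0.2043, 0.1701]
eef_rot: [0.256, 0.967, -0.002, 0.002]
wrist_force: [-1.9, -0.2, 0.4]
gripper_width: 0.0137
```

```bash
python3 -c "
from h import *
togo(np.array([.573,-.204,.166]),1.30)"
```

```text
t 22.5 pos [ 0.5729 -0.2043  0.1701] q [ 0.724  0.282 -0.513  1.584  0.145  1.309  1.243] w 0.0137 F [-1.89 -0.24  0.39] T [ 0.08   0.31  -0.008]
shift mm [ 0.1  0.3 -4.1] turn [0.004 0.003 0.247]
jaw 1.053 tilt z [ 0.003 -0.004 -1.   ]
```

Emit:
jog_arm:
  commands:
    - [[0,0,-2],[0,0,0]]
    - [[0,0,-2],[0,0,0]]

```text
time: 22.67
eef_pos: [0.5728, -0.2042, 0.1651]
eef_rot: [0.256, 0.967, -0.002, 0.002]
wrist_force: [-1.1, 0.0, -0.5]
gripper_width: 0.0136
```

```bash
python3 -c "
from h import *
togo(np.array([.573,-.204,.166]),1.30)"
```

```text
t 22.67 pos [ 0.5728 -0.2042  0.1651] q [ 0.723  0.285 -0.512  1.591  0.147  1.3    1.241] w 0.0136 F [-1.09  0.03 -0.46] T [-0.093  0.13  -0.046]
shift mm [0.2 0.2 0.9] turn [0.003 0.003 0.248]
jaw 1.052 tilt z [ 0.002 -0.004 -1.   ]
```

The key is dropping in freely. I'll keep going down to the bottom.

Emit:
jog_arm:
  commands:
    - [[0,0,-1.5],[0,0,0]]
    - [[0,0,-1.5],[0,0,0]]

```text
time: 22.83
eef_pos: [0.5734, -0.2044, 0.1631]
eef_rot: [0.254, 0.967, -0.002, 0.002]
wrist_force: [-3.9, 1.4, 15.2]
gripper_width: 0.0137
```

Emit:
jog_arm:
  commands:
    - [[0,0,-1.5],[0,0,0]]
    - [[0,0,-1.5],[0,0,0]]

```text
time: 23.0
eef_pos: [0.5734, -0.2043, 0.1633]
eef_rot: [0.253, 0.968, -0.002, 0.003]
wrist_force: [-5.7, 0.1, 9.0]
gripper_width: 0.0138
```

```bash
python3 -c "
from h import *
togo(np.array([.573,-.204,.166]),1.052)
s=snapshot('scene');cv2.imwrite('pics/s19f.png',s);crop(s,180,140,60,60,9,'pics/s19.png')"
```

```text
t 23.0 pos [ 0.5734 -0.2043  0.1633] q [ 0.723  0.286 -0.514  1.594  0.149  1.295  1.247] w 0.0138 F [-5.66  0.1   9.03] T [ 0.235  1.262 -0.015]
shift mm [-0.4  0.3  2.7] turn [ 0.005  0.004 -0.008]
jaw 1.06 tilt z [ 0.004 -0.005 -1.   ]
```

View pics/s19.png

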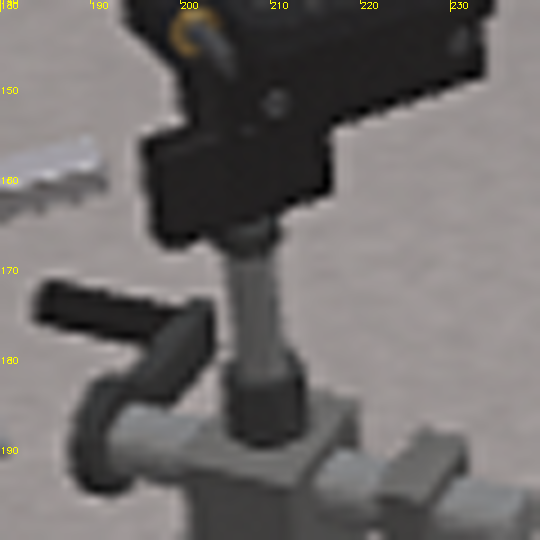

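The key is seated: firm stop at reported z = 0.1632, the total drop matches 18 mm depth, and there was no slip in the grip. I'll relax and take a torque baseline.

Emit:
jog_arm:
  commands:
    - [[0,0,0],[0,0,0]]
    - [[0,0,0],[0,0,0]]
  grip_force: 55

```text
time: 23.22
eef_pos: [0.5729, -0.2041, 0.1635]
eef_rot: [0.251, 0.968, -0.002, 0.002]
wrist_force: [-1.4, -0.3, 0.0]
gripper_width: 0.0138
```

```bash
cat >> h.py <<'E'
def base(n=6):
    L=[]
    for _ in range(n):
        snapshot("top");o=get_obs();yt=Rot.from_quat(o["eef_rot"]).as_matrix()[:,1]
        L.append(np.r_[o["ft_torque"],o["wrist_force"],o["tau"][6],o["eef_pos"]*1000,np.arctan2(yt[1],yt[0])])
    L=np.array(L);print("t",round(o["time"],2));print("mean",L.mean(0).round(3));print("std",L.std(0).round(3)); print("Tz",L[:,2].round(3),"q7",o["qpos"][6].round(3))
E
python3 -c "
from h import *
base()"
```

```text
t 23.52
mean [ 8.00000e-03  4.08000e-01 -3.20000e-02 -1.80100e+00 -3.50000e-01
  1.86900e+00  3.40000e-02  5.72995e+02 -2.04124e+02  1.63488e+02
  1.06200e+00]
std [0.043 0.021 0.019 0.326 0.473 0.233 0.007 0.016 0.019 0.011 0.   ]
Tz [-0.065 -0.036 -0.032 -0.018 -0.003 -0.039] q7 1.249
```

Emit:
jog_arm:
  commands:
    - [[0,0,-0.3],[0,0,-0.05]]
    - [[0,0,-0.3],[0,0,-0.05]]
    - [[0,0,-0.3],[0,0,-0.05]]
    - [[0,0,-0.3],[0,0,-0.05]]

```text
time: 23.85
eef_pos: [0.5736, -0.2038, 0.1634]
eef_rot: [0.35, 0.937, -0.002, 0.002]
wrist_force: [-2.2, -0.5, 4.0]
gripper_width: 0.0133
```

```bash
cat >> h.py <<'E'
def q():
    o=get_obs();yt=Rot.from_quat(o["eef_rot"]).as_matrix()[:,1]
    print("t",round(o["time"],2),"tau6",o["tau"][6].round(3),"qd6",o["qd"][6].round(3),"Tz",o["ft_torque"][2].round(3),"jaw",np.arctan2(yt[1],yt[0]).round(3),"pos",(o["eef_pos"]*1000).round(1),"F",o["wrist_force"].round(1),"tilt",Rot.from_quat(o["eef_rot"]).as_matrix()[:2,2].round(3),"q7",o["qpos"][6].round(3),"w",round(float(o["gripper_width"]),4))
E
python3 -c "
from h import *
q();base(4)"
```

```text
t 23.85 tau6 0.616 qd6 -0.605 Tz 0.013 jaw 0.855 pos [ 573.6 -203.8  163.4] F [-2.2 -0.5  4. ] tilt [ 0.003 -0.005] q7 1.047 w 0.0133
t 24.05
mean [ 8.50000e-02  6.31000e-01  2.80000e-02 -2.17100e+00 -2.02000e-01
  4.18300e+00 -1.67000e-01  5.73567e+02 -2.03832e+02  1.63439e+02
  8.57000e-01]
std [0.036 0.025 0.017 0.458 0.298 0.648 0.161 0.016 0.015 0.007 0.003]
Tz [0.019 0.052 0.008 0.035] q7 1.051
```

Emit:
jog_arm:
  commands:
    - [[-0.2,0,-0.3],[0,0,-0.06]]
    - [[0,0,-0.3],[0,0,-0.06]]

```text
time: 24.22
eef_pos: [0.5734, -0.2037, 0.1634]
eef_rot: [0.404, 0.915, -0.002, 0.002]
wrist_force: [-3.1, 0.4, 4.2]
gripper_width: 0.0136
```

```bash
python3 -c "
from h import *
q();base(3)"
```

```text
t 24.22 tau6 0.757 qd6 -0.692 Tz 0.056 jaw 0.739 pos [ 573.4 -203.7  163.4] F [-3.1  0.4  4.2] tilt [ 0.003 -0.006] q7 0.934 w 0.0136
t 24.37
mean [ 8.40000e-02  7.57000e-01 -7.00000e-03 -3.52600e+00  5.38000e-01
  5.35100e+00 -2.24000e-01  5.73409e+02 -2.03761e+02  1.63407e+02
  7.40000e-01]
std [0.005 0.016 0.008 0.586 0.035 0.404 0.188 0.024 0.013 0.01  0.003]
Tz [-0.016  0.003 -0.009] q7 0.937
```

Emit:
jog_arm:
  commands:
    - [[-0.2,0,-0.3],[0,0,-0.06]]
    - [[0,0,-0.3],[0,0,-0.06]]

```text
time: 24.53
eef_pos: [0.5733, -0.2037, 0.1634]
eef_rot: [0.455, 0.89, -0.002, 0.002]
wrist_force: [-3.2, 0.4, 4.5]
gripper_width: 0.0134
```

```bash
python3 -c "
from h import *
q();base(3)"
```

```text
t 24.53 tau6 0.635 qd6 -0.675 Tz 0.137 jaw 0.625 pos [ 573.3 -203.7  163.4] F [-3.2  0.4  4.5] tilt [ 0.002 -0.006] q7 0.823 w 0.0134
t 24.68
mean [ 7.90000e-02  7.29000e-01  6.60000e-02 -2.75100e+00  3.27000e-01
  5.02700e+00 -2.65000e-01  5.73337e+02 -2.03728e+02  1.63305e+02
  6.26000e-01]
std [0.008 0.056 0.024 0.126 0.237 0.447 0.178 0.008 0.011 0.006 0.003]
Tz [0.084 0.032 0.082] q7 0.826
```

Emit:
jog_arm:
  commands:
    - [[0,0,-0.3],[0,0,-0.06]]
    - [[0,0,-0.3],[0,0,-0.06]]

```text
time: 24.85
eef_pos: [0.5734, -0.2036, 0.1631]
eef_rot: [0.505, 0.863, -0.002, 0.002]
wrist_force: [-2.4, 0.4, 5.0]
gripper_width: 0.0134
```

```bash
python3 -c "
from h import *
q();base(3)"
```

```text
t 24.85 tau6 0.624 qd6 -0.666 Tz 0.107 jaw 0.512 pos [ 573.4 -203.6  163.1] F [-2.4  0.4  5. ] tilt [ 0.002 -0.007] q7 0.712 w 0.0134
t 25.0
mean [ 1.07000e-01  7.19000e-01  6.00000e-02 -2.79400e+00  6.10000e-02
  4.92600e+00 -2.64000e-01  5.73449e+02 -2.03611e+02  1.63037e+02
  5.13000e-01]
std [0.004 0.011 0.006 0.104 0.404 0.163 0.174 0.006 0.017 0.006 0.002]
Tz [0.062 0.052 0.067] q7 0.715
```

Emit:
jog_arm:
  commands:
    - [[0,0,-0.3],[0,0,-0.06]]
    - [[0,0,-0.3],[0,0,-0.06]]

```text
time: 25.17
eef_pos: [0.5735, -0.2035, 0.1628]
eef_rot: [0.552, 0.834, -0.003, 0.002]
wrist_force: [-3.4, 0.2, 4.6]
gripper_width: 0.0131
```

```bash
python3 -c "
from h import *
q();base(3)"
```

```text
t 25.17 tau6 0.619 qd6 -0.661 Tz 0.13 jaw 0.4 pos [ 573.5 -203.5  162.8] F [-3.4  0.2  4.6] tilt [ 0.001 -0.007] q7 0.603 w 0.0131
t 25.32
mean [ 1.24000e-01  7.53000e-01  7.60000e-02 -3.07000e+00  3.83000e-01
  5.19700e+00 -2.56000e-01  5.73540e+02 -2.03525e+02  1.62729e+02
  4.00000e-01]
std [0.02  0.005 0.023 0.239 0.16  0.411 0.134 0.005 0.04  0.021 0.002]
Tz [0.094 0.044 0.09 ] q7 0.605
```

Tz is about 0.12 N·m while turning and z sinks 2.5 mm/rad, so the screw is turning against thread drag only. I'll continue.

Emit:
jog_arm:
  commands:
    - [[0,-0.1,-0.3],[0.003,0,-0.06]]
    - [[0,-0.1,-0.3],[0,0,-0.06]]

```text
time: 25.48
eef_pos: [0.5737, -0.2036, 0.1625]
eef_rot: [0.598, 0.801, -0.001, 0.002]
wrist_force: [-3.1, 0.8, 5.2]
gripper_width: 0.0133
```

```bash
python3 -c "
from h import *
q();base(3)"
```

```text
t 25.48 tau6 0.636 qd6 -0.661 Tz 0.16 jaw 0.288 pos [ 573.7 -203.6  162.5] F [-3.1  0.8  5.2] tilt [ 0.001 -0.004] q7 0.496 w 0.0133
t 25.63
mean [ 1.00000e-01  7.23000e-01  2.50000e-02 -3.08900e+00  6.05000e-01
  5.18800e+00 -2.52000e-01  5.73665e+02 -2.03586e+02  1.62470e+02
  2.88000e-01]
std [0.001 0.016 0.028 0.416 0.328 0.474 0.134 0.013 0.016 0.007 0.002]
Tz [ 0.062 -0.005  0.017] q7 0.498
```

Emit:
jog_arm:
  commands:
    - [[0,0,-0.3],[0,0,-0.06]]
    - [[0,0,-0.3],[0,0,-0.06]]

```text
time: 25.8
eef_pos: [0.5738, -0.2035, 0.1622]
eef_rot: [0.643, 0.766, -0.002, 0.002]
wrist_force: [-2.5, -0.3, 5.4]
gripper_width: 0.0137
```

```bash
python3 -c "
from h import *
q();base(3)"
```

```text
t 25.8 tau6 0.618 qd6 -0.661 Tz 0.125 jaw 0.175 pos [ 573.8 -203.5  162.2] F [-2.5 -0.3  5.4] tilt [ 0.001 -0.004] q7 0.385 w 0.0137
t 25.95
mean [ 5.40000e-02  7.70000e-01  7.00000e-02 -3.24000e+00 -3.49000e-01
  5.12800e+00 -2.56000e-01  5.73784e+02 -2.03498e+02  1.62207e+02
  1.75000e-01]
std [0.03  0.042 0.012 0.09  0.543 0.319 0.134 0.015 0.023 0.008 0.002]
Tz [0.087 0.067 0.057] q7 0.387
```

Emit:
jog_arm:
  commands:
    - [[-0.2,-0.1,-0.3],[0.002,0,-0.06]]
    - [[-0.1,-0.1,-0.3],[0,0,-0.06]]

```text
time: 26.12
eef_pos: [0.5739, -0.2036, 0.1619]
eef_rot: [0.685, 0.729, -0.001, 0.001]
wrist_force: [-2.4, 0.4, 5.9]
gripper_width: 0.0137
```

```bash
python3 -c "
from h import *
q();base(3)"
```

```text
t 26.12 tau6 0.628 qd6 -0.658 Tz 0.137 jaw 0.063 pos [ 573.9 -203.6  161.9] F [-2.4  0.4  5.9] tilt [ 0.001 -0.003] q7 0.278 w 0.0137
t 26.27
mean [ 9.50000e-02  6.66000e-01  9.40000e-02 -2.44600e+00  6.90000e-01
  5.36900e+00 -2.55000e-01  5.73828e+02 -2.03544e+02  1.61916e+02
  6.30000e-02]
std [0.018 0.034 0.017 0.103 0.661 0.131 0.171 0.021 0.009 0.022 0.002]
Tz [0.118 0.083 0.082] q7 0.28
```

Emit:
jog_arm:
  commands:
    - [[-0.2,-0.1,-0.3],[0,0,-0.06]]
    - [[-0.1,-0.1,-0.3],[0,0,-0.06]]

```text
time: 26.43
eef_pos: [0.5739, -0.2035, 0.1617]
eef_rot: [0.724, 0.689, -0.0, 0.001]
wrist_force: [-2.3, 0.3, 5.8]
gripper_width: 0.0136
```

```bash
python3 -c "
from h import *
q();base(3)"
```

```text
t 26.43 tau6 0.618 qd6 -0.658 Tz 0.141 jaw -0.05 pos [ 573.9 -203.5  161.7] F [-2.3  0.3  5.8] tilt [ 0.001 -0.003] q7 0.168 w 0.0136
t 26.58
mean [ 6.60000e-02  6.89000e-01  7.20000e-02 -2.33300e+00  3.65000e-01
  4.50300e+00 -2.55000e-01  5.73912e+02 -2.03516e+02  1.61631e+02
 -5.00000e-02]
std [0.016 0.023 0.032 0.667 0.371 0.517 0.133 0.013 0.016 0.004 0.002]
Tz [0.117 0.051 0.048] q7 0.17
```

Emit:
jog_arm:
  commands:
    - [[-0.2,-0.1,-0.3],[0,0,-0.06]]
    - [[-0.2,-0.1,-0.3],[0,0,-0.06]]

```text
time: 26.75
eef_pos: [0.574, -0.2035, 0.1614]
eef_rot: [0.762, 0.648, -0.0, 0.002]
wrist_force: [-2.7, 0.2, 5.1]
gripper_width: 0.0135
```

```bash
python3 -c "
from h import *
q();base(3)"
```

```text
t 26.75 tau6 0.614 qd6 -0.657 Tz 0.091 jaw -0.162 pos [ 574.  -203.5  161.4] F [-2.7  0.2  5.1] tilt [ 0.002 -0.003] q7 0.059 w 0.0135
t 26.9
mean [ 1.06000e-01  6.28000e-01  2.30000e-02 -2.22800e+00  2.02000e-01
  5.03400e+00 -2.57000e-01  5.73978e+02 -2.03455e+02  1.61341e+02
 -1.62000e-01]
std [0.006 0.016 0.025 0.356 0.142 0.384 0.166 0.01  0.005 0.008 0.002]
Tz [ 0.048  0.033 -0.011] q7 0.061
```

Emit:
jog_arm:
  commands:
    - [[-0.2,-0.1,-0.3],[0,0,-0.06]]
    - [[-0.2,-0.1,-0.3],[0,0,-0.06]]

```text
time: 27.07
eef_pos: [0.5741, -0.2034, 0.1611]
eef_rot: [0.797, 0.604, 0.0, 0.002]
wrist_force: [-1.0, 0.9, 5.6]
gripper_width: 0.0135
```

```bash
python3 -c "
from h import *
q();base(3)"
```

```text
t 27.07 tau6 0.603 qd6 -0.658 Tz 0.138 jaw -0.274 pos [ 574.1 -203.4  161.1] F [-1.   0.9  5.6] tilt [ 0.003 -0.003] q7 -0.051 w 0.0135
t 27.22
mean [ 1.29000e-01  6.90000e-01  8.00000e-02 -1.67000e+00  7.30000e-02
  5.23000e+00 -2.73000e-01  5.74064e+02 -2.03445e+02  1.61140e+02
 -2.74000e-01]
std [0.032 0.033 0.028 0.355 0.447 0.404 0.133 0.015 0.023 0.008 0.002]
Tz [0.117 0.074 0.05 ] q7 -0.048
```

Emit:
jog_arm:
  commands:
    - [[-0.2,-0.1,-0.3],[0,0.002,-0.06]]
    - [[-0.2,-0.1,-0.3],[0,0,-0.06]]

```text
time: 27.38
eef_pos: [0.5743, -0.2034, 0.1611]
eef_rot: [0.83, 0.558, -0.0, 0.002]
wrist_force: [-2.9, 0.6, 5.2]
gripper_width: 0.0133
```

```bash
python3 -c "
from h import *
q();base(3)"
```

```text
t 27.38 tau6 0.566 qd6 -0.655 Tz 0.188 jaw -0.387 pos [ 574.3 -203.4  161.1] F [-2.9  0.6  5.2] tilt [ 0.002 -0.003] q7 -0.161 w 0.0133
t 27.53
mean [ 9.30000e-02  6.54000e-01  1.04000e-01 -2.66900e+00  5.56000e-01
  5.39400e+00 -3.00000e-01  5.74259e+02 -2.03433e+02  1.61049e+02
 -3.87000e-01]
std [0.031 0.018 0.043 0.515 0.09  0.771 0.132 0.02  0.005 0.014 0.002]
Tz [0.162 0.091 0.06 ] q7 -0.159
```

Emit:
jog_arm:
  commands:
    - [[-0.2,-0.1,-0.3],[0,0.001,-0.06]]
    - [[-0.2,-0.1,-0.3],[0,0,-0.06]]

```text
time: 27.7
eef_pos: [0.5744, -0.2034, 0.1609]
eef_rot: [0.86, 0.511, -0.0, 0.002]
wrist_force: [-2.9, 0.0, 4.8]
gripper_width: 0.0134
```

```bash
python3 -c "
from h import *
q();base(3)"
```

```text
t 27.7 tau6 0.543 qd6 -0.654 Tz 0.191 jaw -0.499 pos [ 574.4 -203.4  160.9] F [-2.9  0.   4.8] tilt [ 0.001 -0.004] q7 -0.271 w 0.0134
t 27.85
mean [ 1.04000e-01  6.59000e-01  1.11000e-01 -2.20300e+00  6.32000e-01
  5.39300e+00 -3.22000e-01  5.74405e+02 -2.03418e+02  1.60905e+02
 -4.99000e-01]
std [0.014 0.017 0.049 0.621 0.527 0.07  0.132 0.014 0.021 0.01  0.002]
Tz [0.122 0.047 0.166] q7 -0.269
```

The torque has started to climb: Tz is about 0.19, and the moving tau6 changed by 0.075 from its drag-only level. The tip is on the flat. One smaller step next.

Emit:
jog_arm:
  commands:
    - [[-0.2,-0.1,-0.3],[0,0.001,-0.06]]
    - [[-0.2,-0.1,-0.3],[0,0,-0.06]]

```text
time: 28.02
eef_pos: [0.5745, -0.2034, 0.1608]
eef_rot: [0.887, 0.462, -0.0, 0.002]
wrist_force: [-2.9, 0.1, 5.3]
gripper_width: 0.0135
```

```bash
python3 -c "
from h import *
q();base(4)"
```

```text
t 28.02 tau6 0.519 qd6 -0.654 Tz 0.198 jaw -0.611 pos [ 574.5 -203.4  160.8] F [-2.9  0.1  5.3] tilt [ 0.001 -0.004] q7 -0.38 w 0.0135
t 28.22
mean [ 1.19000e-01  6.84000e-01  1.51000e-01 -2.48200e+00  2.37000e-01
  5.46100e+00 -2.98000e-01  5.74537e+02 -2.03437e+02  1.60798e+02
 -6.10000e-01]
std [0.021 0.023 0.018 0.297 0.294 0.251 0.139 0.011 0.012 0.008 0.002]
Tz [0.147 0.176 0.154 0.126] q7 -0.378
```

Emit:
jog_arm:
  commands:
    - [[-0.2,-0.1,-0.3],[0,0.001,-0.06]]
    - [[-0.2,-0.1,-0.3],[0,0,-0.05]]

```text
time: 28.38
eef_pos: [0.5747, -0.2035, 0.1607]
eef_rot: [0.909, 0.416, -0.001, 0.002]
wrist_force: [-3.2, -0.7, 5.5]
gripper_width: 0.0138
```

```bash
python3 -c "
from h import *
q();base(4)
s=snapshot('scene');cv2.imwrite('pics/s20f.png',s);crop(s,170,130,75,65,8,'pics/s20.png')"
```

```text
t 28.38 tau6 0.275 qd6 -0.527 Tz 0.236 jaw -0.712 pos [ 574.7 -203.5  160.7] F [-3.2 -0.7  5.5] tilt [ 0.001 -0.004] q7 -0.48 w 0.0138
t 28.58
mean [ 9.70000e-02  6.80000e-01  1.71000e-01 -2.19700e+00  5.21000e-01
  5.24400e+00 -3.20000e-01  5.74656e+02 -2.03471e+02  1.60672e+02
 -7.12000e-01]
std [0.038 0.027 0.034 0.127 0.261 0.24  0.115 0.018 0.014 0.008 0.002]
Tz [0.217 0.184 0.155 0.127] q7 -0.478
```

View pics/s20.png

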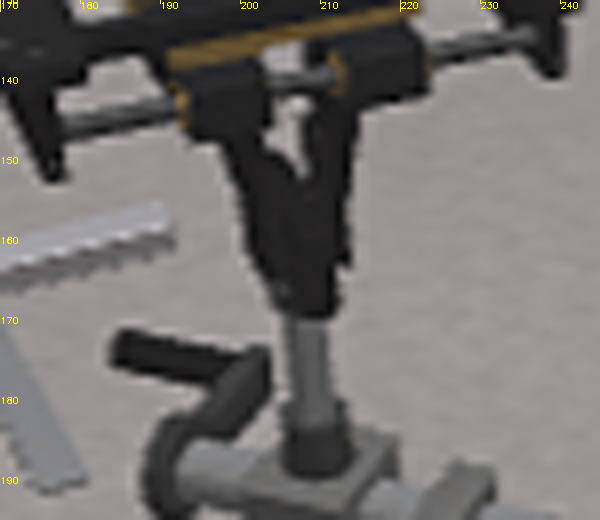

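The moving reading is 0.236 N·m, and the static rise puts it at about 0.225, which is in the window. I'll relax, then open the fingers.

Emit:
jog_arm:
  commands:
    - [[0,0,0],[0,0,0]]
    - [[0,0,0],[0,0,0]]

```text
time: 28.8
eef_pos: [0.5747, -0.2034, 0.1607]
eef_rot: [0.907, 0.42, -0.001, 0.002]
wrist_force: [-2.3, 0.6, 4.2]
gripper_width: 0.0137
```

Emit:
jog_arm:
  commands:
    - [[0,0,0],[0,0,0]]
    - [[0,0,0],[0,0,0]]
    - [[0,0,0],[0,0,0]]
    - [[0,0,0],[0,0,0]]
    - [[0,0,0],[0,0,0]]
    - [[0,0,0],[0,0,0]]
    - [[0,0,0],[0,0,0]]
    - [[0,0,0],[0,0,0]]
  fingers: -0.4
  grip_force: 20

```text
time: 29.47
eef_pos: [0.576, -0.2029, 0.1571]
eef_rot: [0.906, 0.423, 0.0, 0.002]
wrist_force: [0.3, 0.7, 0.3]
gripper_width: 0.0566
```

```bash
python3 -c "
from h import *
q()
s=snapshot('scene');cv2.imwrite('pics/s21f.png',s);crop(s,170,130,75,65,8,'pics/s21.png')"
```

```text
t 29.47 tau6 0.0 qd6 0.0 Tz -0.004 jaw -0.698 pos [ 576.  -202.9  157.1] F [0.3 0.7 0.3] tilt [ 0.002 -0.002] q7 -0.466 w 0.0566
```

View pics/s21.png

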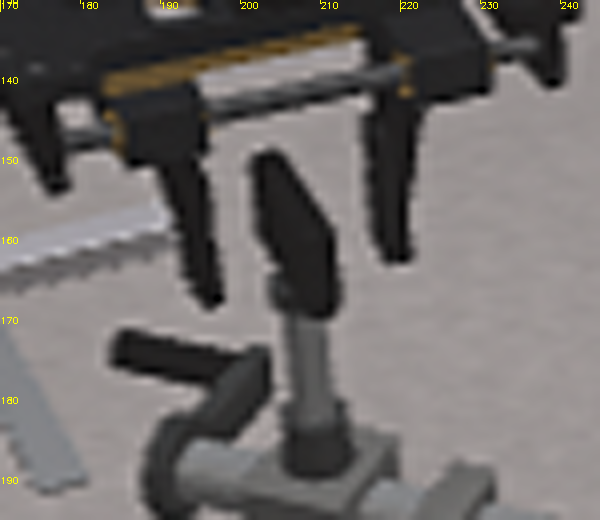

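The key stands upright in the screw with both fingers clear of it. Next I lift straight up.

Emit:
jog_arm:
  commands:
    - [[0,0,8],[0,0,0]]
    - [[0,0,12],[0,0,0]]
    - [[0,0,15],[0,0,0]]
    - [[0,0,18],[0,0,0]]
    - [[0,0,20],[0,0,0]]
    - [[0,0,20],[0,0,0]]
    - [[-10,0,10],[0,0,0]]
    - [[-30,25,0],[0,0,0]]
    - [[-35,35,0],[0,0,0]]
    - [[-35,35,0],[0,0,0]]
    - [[-15,20,0],[0,0,0]]
    - [[0,0,0],[0,0,0]]

```text
time: 30.52
eef_pos: [0.4516, -0.0931, 0.2727]
eef_rot: [0.907, 0.421, 0.003, 0.004]
wrist_force: [-0.3, -0.5, 0.6]
gripper_width: 0.0607
```

```bash
python3 -c "
from h import *
q()
s=snapshot('scene');cv2.imwrite('pics/s22f.png',s);crop(s,165,140,80,65,8,'pics/s22.png')
t=snapshot('top');cv2.imwrite('pics/t22f.png',t);crop(t,305,180,90,60,8,'pics/t22.png')
print(crank_angle(s)); o=shank(s,170,178,200,216);print(np.c_[o[:,0],(o[:,1]+o[:,2])/2].round(2).tolist())
E=edge(s.mean(2),(199.7,190.4),(212.6,193.6),half=2,lo=.1,hi=.9);print(E[:2])"
```

```text
t 30.52 tau6 -0.179 qd6 0.018 Tz 0.055 jaw -0.702 pos [451.6 -93.1 272.7] F [-0.3 -0.5  0.6] tilt [ 0.008 -0.005] q7 -0.52 w 0.0607
(array([[186.        , 173.44886848],
       [187.        , 173.70068935],
       [188.        , 173.95169217],
       [189.        , 174.10135238],
       [190.        , 174.3591417 ],
       [191.        , 174.57106364],
       [192.        , 175.00048626],
       [193.        , 175.25260362]]), np.float64(-0.0009885990150529708))
[[170.0, 207.83], [171.0, 207.78], [172.0, 207.89], [173.0, 208.03], [174.0, 208.19], [175.0, 208.29], [176.0, 208.34], [177.0, 208.48]]
(array([205.89174, 192.24844], dtype=float32), array([0.97808343, 0.20821325], dtype=float32))
```

View pics/s22.png

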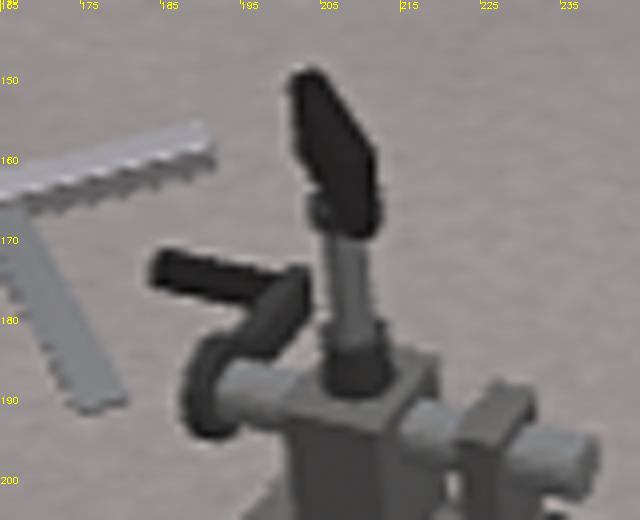

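View pics/t22.png

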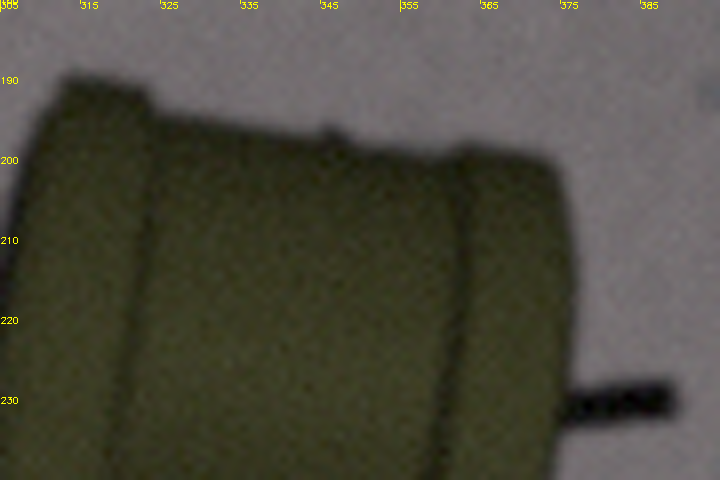

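Emit:
jog_arm:
  commands:
    - [[0,0,0],[0,0,0]]
    - [[0,0,0],[0,0,0]]
    - [[0,0,0],[0,0,0]]

```text
time: 30.87
eef_pos: [0.4544, -0.0999, 0.273]
eef_rot: [0.909, 0.418, 0.003, 0.005]
wrist_force: [0.3, 0.1, -0.2]
gripper_width: 0.0609
```

```bash
python3 -c "
from h import *
s=snapshot('scene');print(crank_angle(s)[1],np.abs(s[140:200,165:245].astype(int)-cv2.imread('pics/s22f.png')[140:200,165:245]).mean())
q();print(close_job())"
```

```text
-0.0010559874007276182 0.4567361111111111
t 30.92 tau6 0.003 qd6 -0.002 Tz -0.003 jaw -0.709 pos [ 454.4 -100.   272.8] F [ 0.7 -0.2  0.3] tilt [ 0.01  -0.007] q7 -0.518 w 0.0609
the job is handed in; nothing more can be done
None
```

The setscrew is tightened on the flat and the key stands upright in it. I handed the job in at 30.9 s; no verdict was reported.

**What I did:** I pushed the crank down to level with closed fingers and took the key from its holder. I turned it clockwise under a light push until it dropped into the socket, and pressed it to a firm stop. I then tightened about 1.4 rad until the torque rose above thread drag, let go and backed the arm away.

**Last checks:**
- **Crank:** it read -0.001 rad from level in the last picture, the same as before tightening. A cross-check against the block's top edge suggested about +0.02 rad.
- **Torque:** the last wrist reading while turning was 0.236 N·m, and the rise at rest gave about 0.225. One reading carries about ±0.03 N·m of noise. I took the stated limits to include the 0.12 N·m of thread drag. If they exclude it, the screw is only about 0.1 N·m tight, which would count as slack.
- **Seating:** the key stopped firmly at the expected 18 mm depth, and I kept about 5 N of downward push on it while tightening. The picture shows it upright, with the robot touching nothing.

**What disagreed:**
- **Fingertip height:** the real fingertips sat about 25 mm above the reported TCP. My first crank push therefore passed over the handle without moving it, and I corrected for the offset after that.
- **End of tightening:** the screw turned only about half as far as the tool, from give or slip in the grip. I went by measured torque rather than angle there.
- **Not checked:** the top camera was blocked by the arm at the end, so I did not check every loose item. I saw no contact with any of them.

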